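# Change a bench lathe from power feed to screw cutting

### The job

The small lathe on the bench was left in power feed and has to be made ready for screw cutting. Put the feed lever on the apron into neutral (upright), then wind the carriage to the right with its handwheel until it rests against the stop on the bed, and last press the half-nut lever right down. The two levers are interlocked: do not force the half-nut lever if it is blocked. Leave the oil can, brush and tape measure where they are.

Things in the scene. Friction and masses are not known exactly. Their poses are not given: they have to be found in the camera images.
- feed_lever (a joint): Feed lever in mid-apron (the carriage's upright front plate): short steel lever, black 20 mm ball knob on top, hinged on the axis into the lathe. 0 = neutral, upright; negative = leaning left (in feed, about -0.48 at the start), positive = right; travel +-0.5 rad. Stays where left; needs 3 to 6 N. Neutral: within 0.2 rad; beyond 0.25 either way it locks handwheel and carriage.
- feed_knob (a point): Centre of the feed lever's ball knob (20 mm diameter), 75 mm from the lever's pivot axis and 32 mm in front of the apron. Behind it the lathe rises to 230 mm above the bench at the tool post, and to 245 mm at the headstock at the lathe's left end.
- feed_pivot (a point): Point on the feed lever's hinge axis, in the plane in which its knob swings; fixed to the carriage. Axes of this and of the other points fixed to the carriage are the lathe's: x from the operator into the lathe, y to the operator's left along the bed, z up.
- halfnut_lever (a joint): Half-nut lever at the apron's right end: steel lever pointing right with a black tapered handle, 17 mm thick, 34 mm long. 0 = up (0.35 rad above level, open), 0.7 = right down (0.35 rad below level, closed). Stays where left; needs 4 to 8 N. Blocked at about 0.2 unless the feed lever is in neutral; when down it holds the feed lever in neutral and locks the handwheel.
- halfnut_grip (a point): Middle of the half-nut lever's handle, on its centre line, 53 mm from the lever's pivot axis; 8.5 mm below the handle's upper side. Moves with the lever.
- halfnut_pivot (a point): Point on the half-nut lever's pivot axis in the plane in which its handle swings (fixed to the carriage).
- handwheel (a joint): Handwheel (68 mm steel disc) at the apron's left, axis horizontal into the lathe. Value in rad, growing clockwise as the operator sees it; each radian clockwise moves the carriage, handwheel and levers included, 2.8 mm to the right (17.6 mm a turn). Takes about 3 N at the grip when no lever locks it; stays where it is left.
- wheel_hub (a point): Point on the handwheel's axis, 84 mm in front of the apron, as far out as grip_mid; fixed to the carriage, so it travels with it.
- grip_mid (a point): Point to hold on the handwheel's grip: a black cylinder 16 to 18 mm thick and 70 mm long that stands out of the wheel towards the operator (parallel to the wheel's axis, 27 mm from it) and spins freely on its pin. This point lies on its centre line, 12 mm from its free end.
- saddle_face (a point): Point on the right-hand end face of the carriage's saddle that meets the stop's screw. Moves with the carriage.
- stop_tip (a point): End of the screw of the carriage stop, a small dark steel block (36 x 24 x 36 mm) clamped on the front way of the bed to the right of the carriage; the carriage touches it here. When it does, this point and saddle_face coincide.
- oil_can: Green oil can with a long spout standing on the bench (72 x 141 x 206 mm), a bystander. Origin: centre of its underside.
- tape_measure: Yellow and black tape measure standing on the bench (37 x 78 x 62 mm), a bystander. Origin: centre of its underside.
- swarf_brush: Flat paint brush lying on the bench (52 x 251 x 21 mm), a bystander. Origin: centre of its underside.

How it is judged:
On the way, in this order (a step that is already met when the one before it is completed fails the run):
1. the feed lever is in neutral, with the half-nut lever still up (value of joint feed_lever between -0.2 and 0.2 rad and value of joint halfnut_lever below 0.3 rad), for 0.2 s.
2. the carriage rests against the stop on the bed, with the feed lever in neutral (value of joint feed_lever between -0.2 and 0.2 rad and distance between saddle_face and stop_tip below 0.003 m), for 0.2 s.
At the end, for the whole second after the job is handed in: The half-nut lever is right down (0.6 rad or more of its 0.7), the feed lever is in neutral (within 0.2 rad of upright), the carriage's end face is within 3 mm of the stop's screw, and the half-nut lever and the handwheel are at rest (all of step 2 and value of joint halfnut_lever above 0.6 rad and velocity of joint each of halfnut_lever, handwheel below 0.05 rad/s); the robot touches nothing.
It fails at once if the oil can is moved by more than 30 mm (distance of oil_can from where it was at the start of the episode above 0.03 m).
It fails at once if the tape measure is moved by more than 30 mm (distance of tape_measure from where it was at the start of the episode above 0.03 m).
It fails at once if the brush is moved by more than 30 mm (distance of swarf_brush from where it was at the start of the episode above 0.03 m).
It fails at once if the half-nut lever is forced with more than 60 N while it is blocked (contact force between the fingers and halfnut_lever above 60 N and value of joint halfnut_lever below 0.3 rad).
It also fails if it takes over 72 s, if anything falls off the work surface, if the arm or the gripper's body presses on something with over 40 N, if the wrist force passes 120 N, or if a joint passes its speed limit or range.

### The arm

A 6-joint arm with a two-finger parallel gripper is mounted at the origin on a cart in front of the work surface, level with it; the furniture and walls round the work are solid. World frame = base frame: x ahead of the robot, y to its left, z up, the work surface at z = 0. Lengths are in m, angles in rad, forces in N, time in s.
With the tool pointing down it reaches from about 0.3 to 0.775 m from the base axis. Payload 14.6 kg.
Tool frame: the origin (TCP) lies at the very end of the fingers, on their centre line; the grasp point (between the pads) lies 19 mm behind it; z points along the fingers, y is the line along which they close (so a half turn about z gives the same grasp; the last joint's range is limited). The gripper opens to 94 mm and grips with 3 to 60 N. Pads are 16 mm wide; open, the fingers measure 119 mm over their backs; the gripper's body (75 mm by 177 mm) begins 78 mm behind the grasp point.
Start: joints at [1.21, 0.3, 1.521, -0, 1.321, -0.067], TCP at [0.159, 0.526, 0.17] pointing down, gripper open.
Joint ranges: [-3.03, 3.03], [-0.79, 2.21], [0.23, 2.52], [-1.04, 4.18], [0, 3.07], [-2.55, 2.55]. Speed limits (rad/s): [2.22, 2.22, 2.57, 3.14, 3.14, 3.14].

### API

Orientations are given as [roll, pitch, yaw] about the fixed x, y, z axes, in that order (R = Rz(yaw) Ry(pitch) Rx(roll)).
In Python, from station import ctrl gives the robot as it stands. The module is installed in compiled form; this text tells all that it offers.
- The arm moves only by the tool play_rows, never from a script. Its argument "commands" is a list of rows, each a list of 7 numbers: the shift along the tool's x, y, z in m, then the turn, a rotation vector about the tool's x, y, z in degrees, then the closure, from -1 (fully open) to 1 (shut). A call has 1 to 20 rows; each row shifts and turns the commanded pose from where the row before left it, along the tool's axes as they then stand; what a row does not reach is not made up. A row lasts 1/12 s, in which the tool goes at most 41.7 mm and 7.16 degrees, less where a joint would pass 70% of its speed; a pose out of reach is approached as far as the arm can. A call is refused whole if a number of a shift passes 0.0417 or a number of a turn 7.16, either way. A call with a gripper value outside its range is refused whole. The fingers move at their own pace and stop on an object; "force" is the grip in N (left out, the last holds). Time passes only in rows, so rows that do not move let the fingers close. It gives the time, the measured TCP pose, the force, the opening and the grip force at its end, in the units of the state.
- ctrl.get_obs(): the state, without advancing time (a new reading comes with each control period).
- ctrl.camera(name): name is "scene" or "top" or "wrist"; returns the picture (384x512x3 uint8, blue, green, red); there is no depth.
- ctrl.camera_model(name): a dict with "fx", "fy", "cx", "cy" (pixels), "rvec" (rotation vector, rad) and "tvec" (3), from world to camera coordinates, as OpenCV has them. Camera axes: x right, y down, z forward; pixel columns grow to the right and rows downward; lengths in m; the calibration is good to about 2 mm. A picture is of the moment at which its call begins: read the wrist's pose just before it. camera_model takes no time and is no camera call; for the wrist camera it gives the pose at the moment of the call.
- ctrl.hand_in(): hands the job in; it is judged then, once.
The state is a dict: "time_s": time; "qpos": joint angles; "joint_vel": joint speeds; "tau": joint torques, N m; "ee_pos": TCP position; "eef_rot": TCP orientation; "force": force on the tool from outside, world axes, zero at the start; "moment": the same for the moment, N m; "grip_width": finger opening in m; "grip_force": force on a finger pad.
Only numpy, scipy, OpenCV 4.12 (cv2) and the standard library are available. Lean on these libraries where they do the work, as an engineer would, in place of code of your own. Each camera call takes 0.05 s, during which the arm holds its last target. There are 200 camera calls.

## Working session

There is one attempt and no reset: what is moved stays moved. The work goes in short steps, Python scripts to look and compute and a tool call to move; the robot and the scene stay as the last step left them, time stands still between calls to the robot, and variables do not carry over. Pictures are saved under pics/ and viewed, at most 10 in all, crops included, and the job is handed in when it is done.

Besides the shell and the picture viewer there is one more tool, called after ">>>" by a JSON object that holds its "op" and its "data". play_rows: Moves the arm, as the interface text tells. Its arguments: {"type":"object","properties":{"commands":{"type":"array","items":{"type":"array","items":{"type":"number"}}},"force":{"type":"number"}},"required":["commands"]}

```bash
mkdir -p pics; cat > h.py <<'E'
import numpy as np, cv2
from station import ctrl
def P(name):
    m=ctrl.camera_model(name); K=np.array([[m['fx'],0,m['cx']],[0,m['fy'],m['cy']],[0,0,1.]])
    R=cv2.Rodrigues(np.array(m['rvec'],float))[0]; t=np.array(m['tvec'],float).reshape(3)
    return K,R,t
def ray(M,uv):
    K,R,t=M; d=R.T@np.linalg.inv(K)@np.array([uv[0],uv[1],1.]); return -R.T@t,d/np.linalg.norm(d)
def tri(obs):
    A=np.zeros((3,3));b=np.zeros(3);L=[]
    for M,uv in obs:
        c,d=ray(M,uv);Q=np.eye(3)-np.outer(d,d);A+=Q;b+=Q@c;L.append((Q,c))
    p=np.linalg.solve(A,b);return p,[round(1000*np.linalg.norm(Q@(p-c)),1) for Q,c in L]
def proj(M,p):
    K,R,t=M;q=K@(R@np.array(p)+t);return q[:2]/q[2]
def plane(M,uv,z,ax=2):
    c,d=ray(M,uv);return c+d*(z-c[ax])/d[ax]
E
python3 - <<'E'
from h import *
for n in ("scene","top","wrist"):
    im=ctrl.camera(n); cv2.imwrite(f"pics/{n}0.png",im)
    K,R,t=P(n); print(n,K[0,0],K[0,2],K[1,2],-R.T@t,R[2])
a=cv2.imread("pics/scene0.png");b=cv2.imread("pics/top0.png")
cv2.imwrite("pics/s0.png",cv2.resize(a,(800,600),interpolation=cv2.INTER_CUBIC));cv2.imwrite("pics/t0.png",cv2.resize(b,(800,600),interpolation=cv2.INTER_CUBIC))
print(ctrl.get_obs())
E
```

```text
scene 410.1409116222355 252.6366227512032 189.80517379901954 [ 0.06712789 -0.88802071  0.56720582] [ 0.43425569  0.78254617 -0.4461429 ]
top 366.37843250278604 251.72592046206958 191.23497126081097 [ 0.40300003 -0.12631215  1.0626232 ] [ 0.08329081  0.00584191 -0.99650816]
wrist 329.6293763382764 255.40480795893438 195.86812455722315 [0.09037619 0.54758763 0.38473839] [ 0.23878504 -0.07311207 -0.96831624]
{'time_s': 0.15, 'qpos': array([ 1.21046843e+00,  3.00333047e-01,  1.52142008e+00,  3.06290115e-05,
        1.32072802e+00, -6.65975831e-02]), 'joint_vel': array([ 1.66516909e-03, -5.37185458e-05, -1.58438527e-03,  1.73765700e-03,
        9.17391295e-04, -9.08859028e-04]), 'tau': array([ 9.18011356e-04, -5.31967735e+01, -3.52818668e+01,  7.08280876e-02,
        2.35803262e-02, -7.26897360e-05]), 'ee_pos': array([0.15914976, 0.5262291 , 0.17003019]), 'eef_rot': array([-3.14070810e+00, -8.87316853e-05,  2.84785471e+00]), 'force': array([ 0.47954347,  0.62902631, -0.71766706]), 'moment': array([ 0.01843009, -0.05630905,  0.0232658 ]), 'grip_force': 0.0, 'grip_width': 0.0940595498003458}
```

View pics/s0.png

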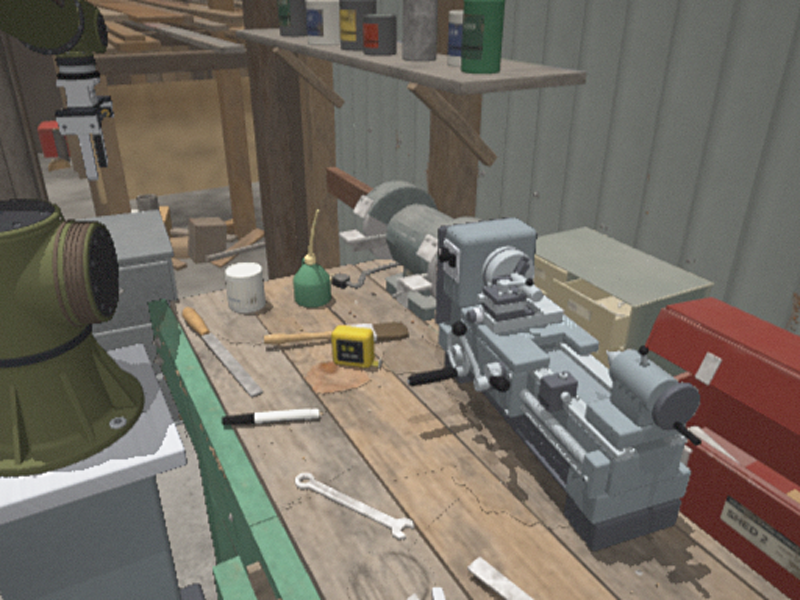

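View pics/t0.png

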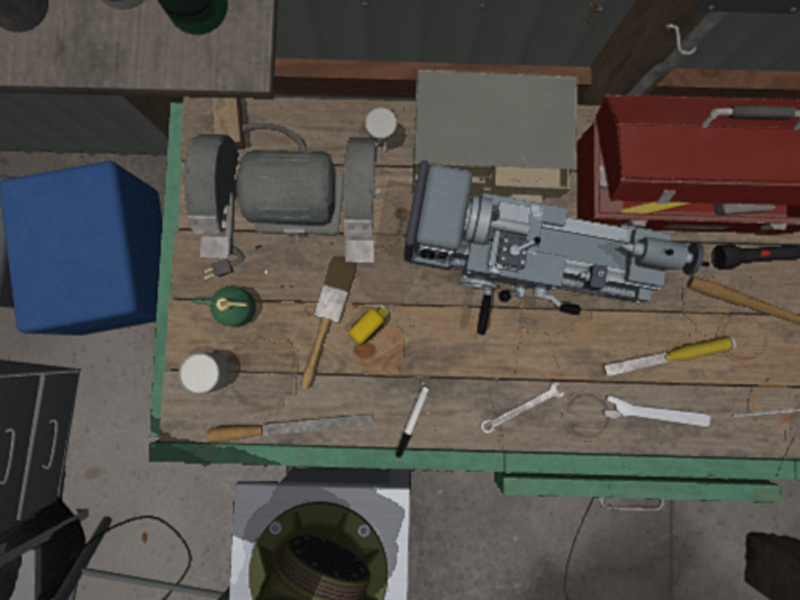

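The scene picture (800x600) shows the feed knob at (459,327), the grip's end at (413,380), the half-nut handle at (497,382) and the stop at (557,388). In the top picture these are at (506,295), (482,332) and (567,308), with the oil can, tape and brush to the left. Next I'll crop both views more closely.

```bash
python3 - <<'E'
from h import *
a=cv2.imread("pics/scene0.png")[190:290,255:405];b=cv2.imread("pics/top0.png")[150:225,285:435]
a=cv2.resize(a,None,fx=4,fy=4,interpolation=cv2.INTER_CUBIC)[:300];b=cv2.resize(b,None,fx=4,fy=4,interpolation=cv2.INTER_CUBIC)
cv2.imwrite("pics/c1.png",np.vstack([a,b]))
S,T=P("scene"),P("top")
k=.64
for n,s,t in (("knob",(459,327),(506,295)),("gripend",(413,381),(482,331)),("gripbase",(455,372),(488,296)),("hn",(497,382),(567,308))):
    print(n,*tri([(S,np.array(s)*k),(T,np.array(t)*k)]))
E
```

```text
knob [ 0.488993   -0.2982164   0.16475807] [np.float64(0.1), np.float64(0.1)]
gripend [ 0.4349309  -0.2738895   0.08457965] [np.float64(1.3), np.float64(1.3)]
gripbase [ 0.49533802 -0.28339804  0.08532786] [np.float64(1.6), np.float64(1.6)]
hn [ 0.47328319 -0.40031325  0.14570315] [np.float64(1.0), np.float64(1.0)]
```

View pics/c1.png

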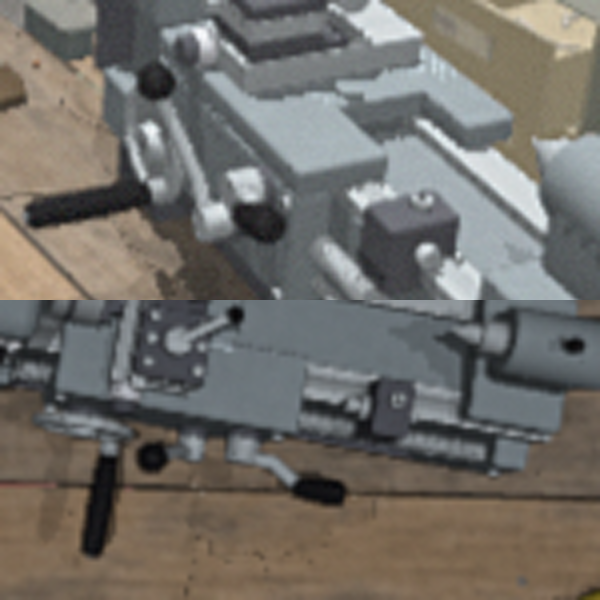

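The crop shows the knob at (155,82) in the scene view and (152,457) in the top view. The grip runs from (28,212) to (150,195), the half-nut handle is near (262,220), and there is a gap of about 25–30 mm to the stop. I'll move to a viewing place in front of the apron.

>>> {"op": "play_rows", "data": {"commands": [[-0.0216,-0.0237,-0.008,0,0,0,-1],[-0.0216,-0.0237,-0.008,0,0,0,-1],[-0.0216,-0.0237,-0.008,0,0,0,-1],[-0.0216,-0.0237,-0.008,0,0,0,-1],[-0.0216,-0.0237,-0.008,0,0,0,-1],[-0.0216,-0.0237,-0.008,0,0,0,-1],[-0.0216,-0.0237,-0.008,0,0,0,-1],[-0.0216,-0.0237,-0.008,0,0,0,-1],[-0.0216,-0.0237,-0.008,0,0,0,-1],[-0.0216,-0.0237,-0.008,0,0,0,-1],[-0.0216,-0.0237,-0.008,0,0,0,-1],[-0.0216,-0.0237,-0.008,0,0,0,-1],[-0.0216,-0.0237,-0.008,0,0,0,-1]]}}

```text
time_s: 1.23
ee_pos: [0.339, 0.1487, 0.2749]
eef_rot: [3.141, 0.0, 2.848]
force: [0.7, 0.0, -0.3]
grip_width: 0.0941
grip_force: 0.0
```

>>> {"op": "play_rows", "data": {"commands": [[-0.012,-0.034,0.002,0,0,0,-1],[-0.012,-0.034,0.002,0,0,0,-1],[-0.012,-0.034,0.002,0,0,0,-1],[-0.012,-0.034,0.002,0,0,0,-1],[-0.012,-0.034,0.002,0,0,0,-1],[-0.012,-0.034,0.002,0,0,0,-1],[-0.012,-0.034,0.002,0,0,0,-1],[-0.012,-0.034,0.002,0,0,0,-1],[-0.012,-0.034,0.002,0,0,0,-1],[-0.012,-0.034,0.002,0,0,0,-1],[-0.012,-0.034,0.002,0,0,0,-1],[-0.012,-0.034,0.002,0,0,0,-1]]}}

```text
time_s: 2.23
ee_pos: [0.358, -0.2839, 0.2502]
eef_rot: [3.141, -0.0, 2.847]
force: [1.1, 0.8, 0.4]
grip_width: 0.094
grip_force: 0.0
```

```bash
python3 - <<'E'
from h import *
o=ctrl.get_obs();print(o['qpos'],o['ee_pos'],o['eef_rot'],o['time_s'])
M=P("wrist");im=ctrl.camera("wrist");np.savez("w1.npz",K=M[0],R=M[1],t=M[2]);cv2.imwrite("pics/w1.png",im)
cv2.imwrite("pics/w1b.png",cv2.resize(im,(800,600),interpolation=cv2.INTER_CUBIC))
E
```

```text
[-7.50656289e-01  3.55453397e-02  1.64415960e+00  5.47455786e-05
  1.46200532e+00 -2.02723487e+00] [ 0.35801518 -0.2838902   0.25019905] [ 3.14149197e+00 -8.15818823e-05  2.84736896e+00] 2.2333
```

View pics/w1b.png

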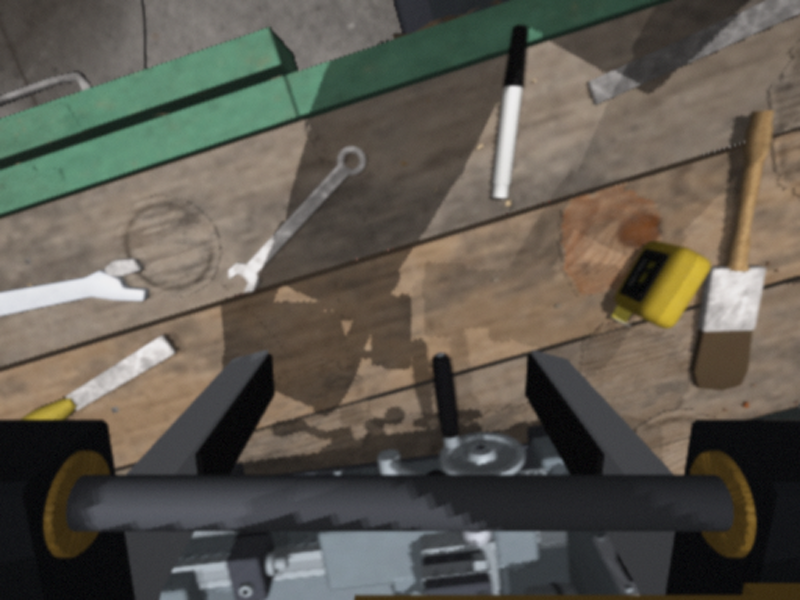

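In the wrist picture, up is towards the operator. The grip runs from (441,356) to (450,435), the wheel's hub is at (482,452), and the tape and brush are at right.

```bash
python3 - <<'E'
from h import *
S,T=P("scene"),P("top");w=np.load("w1.npz");W=(w['K'],w['R'],w['t'])
sc=lambda u,v:np.array([255+u/4,190+v/4]); tp=lambda u,v:np.array([285+u/4,150+(v-300)/4])
ww=lambda u,v:np.array([u,v])*.64
D={"knob":[(S,sc(155,82)),(T,tp(152,457))],
"gend":[(S,sc(30,212)),(T,tp(92,550)),(W,ww(441,358))],
"gbase":[(S,sc(147,193)),(T,tp(107,462)),(W,ww(450,434))],
"hub":[(S,sc(152,160)),(W,ww(482,450))],
"hnTip":[(S,sc(278,227)),(T,tp(343,492))],"hnBase":[(S,sc(240,212)),(T,tp(297,486))],
"stoptip":[(S,sc(353,193)),(T,tp(345,408))],
"fboss":[(S,sc(212,222)),(T,tp(190,455))]}
for n,o in D.items(): 
    p,e=tri(o);print(n,p.round(4),e)
# front edge direction: saddle top front edge in top view (z~.13)
for z in (.12,.17):
    a=plane(T,tp(300,440),z);b=plane(T,tp(130,410),z);d=b-a;print('edge',a,np.arctan2(-d[0],d[1]))
im=cv2.imread("pics/top0.png")
g=cv2.cvtColor(im,6);l=cv2.createLineSegmentDetector().detect(g[100:200,260:450])[0][:,0]
for s in l:
    L=np.hypot(s[2]-s[0],s[3]-s[1])
    if L>18: print((s[:2]+[260,100]).round(),round(float(L)),round(float(np.degrees(np.arctan2(s[3]-s[1],s[2]-s[0]))),1))
E
```

```text
knob [ 0.4889 -0.2972  0.1614] [np.float64(1.0), np.float64(1.0)]
gend [ 0.4323 -0.2719  0.0863] [np.float64(0.7), np.float64(0.4), np.float64(0.3)]
gbase [ 0.4953 -0.2828  0.0855] [np.float64(3.2), np.float64(4.6), np.float64(2.1)]
hub [ 0.5174 -0.261   0.0872] [np.float64(0.6), np.float64(0.6)]
hnTip [ 0.4719 -0.4186  0.152 ] [np.float64(2.0), np.float64(2.0)]
hnBase [ 0.4741 -0.3914  0.1435] [np.float64(0.3), np.float64(0.3)]
stoptip [ 0.521  -0.4167  0.1543] [np.float64(2.0), np.float64(2.0)]
fboss [ 0.4988 -0.3358  0.0963] [np.float64(3.1), np.float64(3.1)]
edge [ 0.5055302 -0.3998892  0.12     ] -0.1493600012921899
edge [ 0.50009164 -0.38537772  0.17      ] -0.1493600012921906
[404. 146.] 40 -171.2
[387. 179.] 21 11.2
[300. 172.] 71 9.2
[390. 127.] 27 -99.4
[311. 151.] 20 -78.7
[283. 166.] 18 -170.9
[427. 128.] 23 173.8
[316. 168.] 19 -80.1
[404. 185.] 19 -170.2
[330. 182.] 36 -169.4
[448. 148.] 41 -176.8
[317. 147.] 21 100.3
[448. 129.] 20 -179.7
[314. 144.] 24 12.1
[369. 138.] 38 -90.2
[426. 173.] 19 -169.2
[317. 118.] 45 2.7
[385. 186.] 22 10.5
[412. 136.] 28 -10.8
[308. 129.] 22 100.8
[368. 148.] 33 10.0
[381. 101.] 38 91.7
[266. 166.] 19 10.6
[416. 140.] 33 1.3
[275. 106.] 47 100.2
[297. 196.] 36 -179.8
[282. 105.] 34 2.3
[292. 157.] 45 -79.8
[398. 116.] 50 1.7
[293. 173.] 25 -171.9
[261. 193.] 34 1.6
[356. 198.] 39 -179.1
[298. 109.] 19 -173.2
[438. 157.] 22 -172.6
[376. 196.] 60 1.6
[411. 167.] 25 5.1
[269. 153.] 23 11.3
[356. 108.] 36 -177.8
[263. 154.] 38 -80.2
[448. 144.] 20 -177.7
[448. 135.] 19 -177.8
[386. 153.] 19 -170.3
```

Now I'll correct the yaw, tilt 30° and close the fingers, then look at the state before the approach.

>>> {"op": "play_rows", "data": {"commands": [[0,0,0,0,0,-4,1],[0,0,0,0,0,-4,1],[0,0,0,0,-6,0,1],[0,0,0,0,-6,0,1],[0,0,0,0,-6,0,1],[0,0,0,0,-6,0,1],[0,0,0,0,-6,0,1]], "force": 30}}

```text
time_s: 2.87
ee_pos: [0.3603, -0.2807, 0.2518]
eef_rot: [-3.141, 0.526, 2.981]
force: [0.5, -3.0, -0.7]
grip_width: 0.0507
grip_force: 0.0
```

```bash
python3 - <<'E'
from h import *
from scipy.spatial.transform import Rotation as Ro
o=ctrl.get_obs();print(o['qpos'],o['ee_pos'],o['grip_width'],o['time_s']);R=Ro.from_euler('xyz',o['eef_rot']).as_matrix();print(R.round(3))
print(R.T@(np.array([.495+.010,-.258-.0015,.15])-o['ee_pos']))
M=P("wrist");im=ctrl.camera("wrist");np.savez("w2.npz",K=M[0],R=M[1],t=M[2]);cv2.imwrite("pics/w2.png",im)
cv2.imwrite("pics/w2b.png",cv2.resize(im,(800,600),interpolation=cv2.INTER_CUBIC))
E
```

```text
[-0.99755229 -0.2525866   1.99310259  0.43801924  1.0719494  -2.55517166] [ 0.36026321 -0.28069444  0.2517856 ] 0.05068850721477166 2.8667
[[-0.853  0.16   0.496]
 [ 0.138  0.987 -0.081]
 [-0.502 -0.001 -0.865]]
[-0.06945578  0.04422763  0.15804449]
```

View pics/w2b.png

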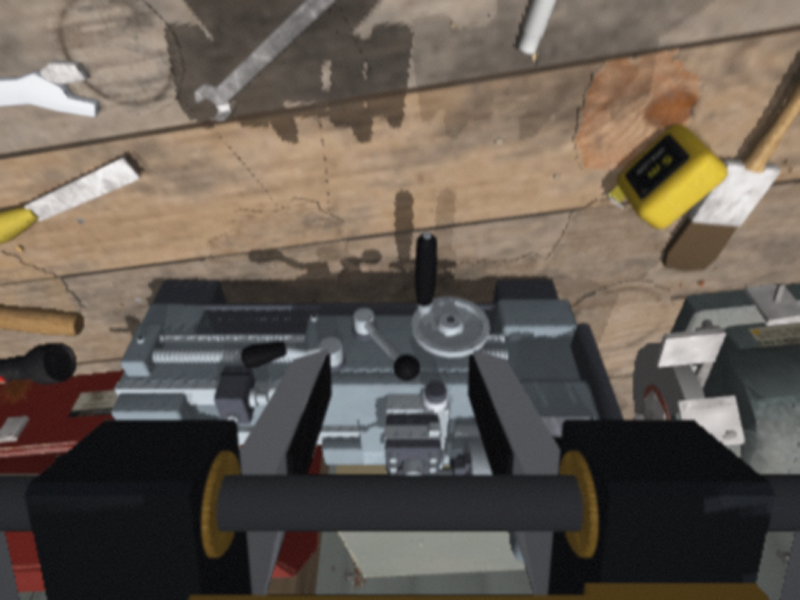

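The wrist picture shows the hub at (450,321), the grip from (427,238) to (427,302), the feed knob at (407,367), the half-nut handle from (247,357) to (285,348), and the stop's block at (235,390). Joint 6 is at its limit, so I'll turn the tool half round, which gives the same grasp.

>>> {"op": "play_rows", "data": {"commands": [[0,0,0,0,0,7,1],[0,0,0,0,0,7,1],[0,0,0,0,0,7,1],[0,0,0,0,0,7,1],[0,0,0,0,0,7,1],[0,0,0,0,0,7,1],[0,0,0,0,0,7,1],[0,0,0,0,0,7,1],[0,0,0,0,0,7,1],[0,0,0,0,0,7,1],[0,0,0,0,0,7,1],[0,0,0,0,0,7,1],[0,0,0,0,0,7,1]]}}

```text
time_s: 4.0
ee_pos: [0.3604, -0.2803, 0.2513]
eef_rot: [2.622, -0.011, 1.395]
force: [-0.4, 0.2, -0.1]
grip_width: 0.0007
grip_force: 0.0
```

>>> {"op": "play_rows", "data": {"commands": [[0,0,0,0,0,7,1],[0,0,0,0,0,7,1],[0,0,0,0,0,7,1],[0,0,0,0,0,7,1],[0,0,0,0,0,7,1],[0,0,0,0,0,7,1],[0,0,0,0,0,7,1],[0,0,0,0,0,7,1],[0,0,0,0,0,7,1],[0,0,0,0,0,7,1],[0,0,0,0,0,7,1],[0,0,0,0,0,7,1],[0,0,0,0,0,5,1]]}}

```text
time_s: 5.08
ee_pos: [0.3604, -0.2803, 0.2513]
eef_rot: [-3.139, -0.52, -0.163]
force: [0.6, -0.4, 0.8]
grip_width: 0.0004
grip_force: 0.0
```

```bash
cat >> h.py <<'E'
from scipy.spatial.transform import Rotation as Ro
def shift(target):
    o=ctrl.get_obs();R=Ro.from_euler('xyz',o['eef_rot']).as_matrix()
    print(o['time_s'],'q',o['qpos'].round(2),'p',o['ee_pos'].round(4),'w',o['grip_width'],'F',o['force'].round(1));print(R.round(3))
    s=R.T@(np.array(target)-o['ee_pos']);print('shift',s.round(4));return R,o
yaw=-.155;lx=np.array([np.cos(yaw),np.sin(yaw),0]);ly=np.array([-np.sin(yaw),np.cos(yaw),0]);Z=np.array([0,0,1.])
def lat(p): return np.array([p@lx,p@ly,p[2]]).round(4)
E
python3 - <<'E'
from h import *
S,T=P("scene"),P("top")
def L(n): w=np.load(n);return (w['K'],w['R'],w['t'])
W,V=L("w1.npz"),L("w2.npz")
sc=lambda u,v:np.array([255+u/4,190+v/4]); tp=lambda u,v:np.array([285+u/4,150+(v-300)/4])
ww=lambda u,v:np.array([u,v])*.64
D={"knob":[(S,sc(155,82)),(T,tp(152,457)),(V,ww(407,368))],
"gend":[(S,sc(30,212)),(T,tp(92,550)),(W,ww(441,358)),(V,ww(427,240))],
"gbase":[(W,ww(450,434)),(V,ww(427,302))],
"hub":[(W,ww(482,450)),(V,ww(450,320))],"hub2":[(S,sc(152,160)),(V,ww(450,320))],
"hnTip":[(S,sc(278,227)),(T,tp(343,492)),(V,ww(247,357))],"hnBase":[(S,sc(240,212)),(T,tp(297,486)),(V,ww(285,348))],
"stoptip":[(S,sc(353,193)),(T,tp(345,408)),(V,ww(265,397))],
"fboss":[(S,sc(212,222)),(T,tp(190,455)),(V,ww(363,320))]}
for n,o in D.items():
    p,e=tri(o);print(n,p.round(4),lat(p),[float(x) for x in e])
shift([.505,-.2595,.15])
E
```

```text
knob [ 0.4893 -0.2964  0.1617] [ 0.5292 -0.2173  0.1617] [1.2, 1.3, 1.4]
gend [ 0.4325 -0.2715  0.0863] [ 0.4692 -0.2015  0.0863] [0.8, 0.6, 0.5, 1.0]
gbase [ 0.496  -0.2803  0.0885] [ 0.5334 -0.2004  0.0885] [2.0, 2.0]
hub [ 0.512  -0.261   0.0972] [ 0.5462 -0.1789  0.0972] [0.1, 0.1]
hub2 [ 0.5181 -0.2612  0.0887] [ 0.5522 -0.1781  0.0887] [2.0, 2.0]
hnTip [ 0.4727 -0.4172  0.1506] [ 0.5314 -0.3393  0.1506] [2.4, 2.4, 1.9]
hnBase [ 0.4751 -0.3898  0.1425] [ 0.5295 -0.3118  0.1425] [0.6, 2.0, 2.2]
stoptip [ 0.5207 -0.417   0.1538] [ 0.5788 -0.3316  0.1538] [1.8, 2.2, 0.8]
fboss [ 0.4994 -0.3351  0.0967] [ 0.5451 -0.2539  0.0967] [3.0, 3.3, 1.5]
5.0833 q [-0.99 -0.25  1.99  0.43  1.08  0.59] p [ 0.3604 -0.2803  0.2513] w 0.0003877442145887212 F [ 0.6 -0.4  0.8]
[[ 0.856 -0.161  0.491]
 [-0.141 -0.987 -0.078]
 [ 0.497 -0.002 -0.868]]
shift [ 0.0706 -0.0436  0.1572]
```

>>> {"op": "play_rows", "data": {"commands": [[0.0118,-0.0073,0.0262,0,0,0,1],[0.0118,-0.0073,0.0262,0,0,0,1],[0.0118,-0.0073,0.0262,0,0,0,1],[0.0118,-0.0073,0.0262,0,0,0,1],[0.0118,-0.0073,0.0262,0,0,0,1],[0.0118,-0.0073,0.0262,0,0,0,1],[0,0,0,0,0,0,1]]}}

```text
time_s: 5.67
ee_pos: [0.5068, -0.2572, 0.1464]
eef_rot: [-3.14, -0.516, -0.155]
force: [0.2, -0.9, -1.0]
grip_width: 0.0005
grip_force: 0.0
```

>>> {"op": "play_rows", "data": {"commands": [[0,0.006,0,0,0,0,1],[0,0.006,0,0,0,0,1],[0,0.006,0,0,0,0,1],[0,0.006,0,0,0,0,1],[0,0.006,0,0,0,0,1],[0,0.006,0,0,0,0,1],[0,0,0,0,0,0,1]]}}

```text
time_s: 6.25
ee_pos: [0.4992, -0.2961, 0.1506]
eef_rot: [3.14, -0.522, -0.158]
force: [0.5, -0.5, -0.7]
grip_width: 0.0003
grip_force: 0.0
```

>>> {"op": "play_rows", "data": {"commands": [[0,0.005,0,0,0,0,1],[0,0.005,0,0,0,0,1],[0,0.005,0,0,0,0,1],[0,0,0,0,0,0,1]]}}

```text
time_s: 6.58
ee_pos: [0.4971, -0.3103, 0.1503]
eef_rot: [3.141, -0.521, -0.157]
force: [-0.1, 0.1, 1.1]
grip_width: 0.0001
grip_force: 0.0
```

```bash
python3 - <<'E'
from h import *
shift([.505,-.2595,.15])
a=ctrl.camera("scene");M=P("wrist");b=ctrl.camera("wrist");np.savez("w3.npz",K=M[0],R=M[1],t=M[2]);cv2.imwrite("pics/s3.png",a);cv2.imwrite("pics/w3.png",b)
a=cv2.resize(a[180:280,255:405],None,fx=4,fy=4,interpolation=cv2.INTER_CUBIC)[:,:400]
b=cv2.resize(b,(400,300));b=np.vstack([b,np.zeros((100,400,3),np.uint8)])
cv2.imwrite("pics/c3.png",np.hstack([a,b]))
E
```

```text
6.5833 q [-0.77  0.14  1.86  0.44  0.74  0.69] p [ 0.4971 -0.3103  0.1503] w 0.00014797456303703425 F [-0.1  0.1  1.1]
[[ 0.857 -0.157  0.492]
 [-0.136 -0.988 -0.079]
 [ 0.498  0.001 -0.867]]
shift [-0.0003 -0.0514  0.0002]
```

View pics/c3.png

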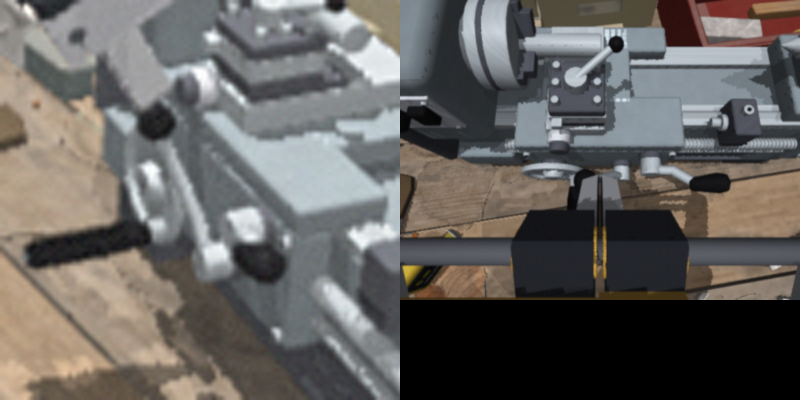

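The knob is still at its old place in the scene view, (155,122), and there was no contact force. The wrist view shows a black blob just left of the fingertip. I'll check where the fingertip falls in the pictures.

```bash
python3 - <<'E'
from h import *
S=P("scene");w=np.load("w3.npz");W=(w['K'],w['R'],w['t'])
o=ctrl.get_obs();p=o['ee_pos'];k=np.array([.4893,-.2964,.1617])
print('lat tcp',lat(p),'knob',lat(k))
for n,q in(('tcp',p),('knob',k),('gend',[.4325,-.2715,.0863])):
    print(n,((proj(S,q)-[255,180])*4).round(),(proj(W,q)).round())
im=cv2.imread("pics/w3.png");cv2.imwrite("pics/w3b.png",cv2.resize(im[180:330,130:330],(800,600),interpolation=cv2.INTER_CUBIC))
E
```

```text
lat tcp [ 0.539  -0.2292  0.1502] knob [ 0.5292 -0.2173  0.1617]
tcp [180. 148.] [255. 221.]
knob [153. 121.] [237. 232.]
gend [ 29. 252.] [221. 320.]
```

View pics/w3b.png

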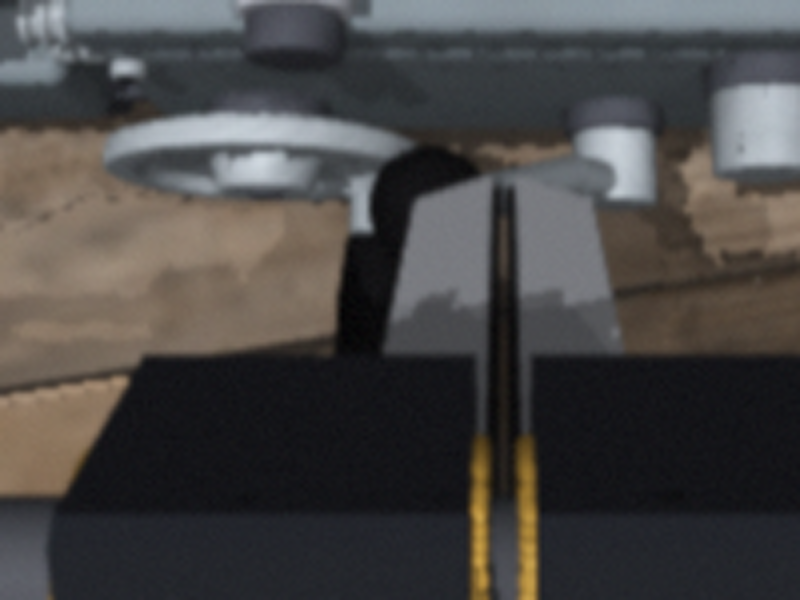

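```bash
python3 - <<'E'
from h import *
S=P("scene");o=ctrl.get_obs();p=o['ee_pos'];R=Ro.from_euler('xyz',o['eef_rot']).as_matrix()
a=cv2.imread("pics/scene0.png").astype(int);b=cv2.imread("pics/s3.png").astype(int)
d=(np.abs(a-b).sum(2)>50)
for y in range(190,236,2): print(y,''.join('#' if v else '.' for v in d[y,270:325]))
for l in (0,.02,.04,.06):
    print(l,[proj(S,p-R[:,2]*l+R[:,1]*s*.012).round().tolist() for s in(-1,0,1)])
E
```

```text
190 ..####.###############...............###...............
192 .........###############...............#...............
194 ..........##############...............................
196 #...........###############...#########....#...#...#...
198 .#...........#############.#####.#...#..........#......
200 ..............##############....#.#..##.##.............
202 ...............#############........###..###...........
204 .................########..........#.#......##.........
206 ....##.#..........######...........#..........#........
208 ##.#..#.##...#.##...#....#..........#..#.#......#......
210 ..#.####.#....##.#....................####.......###...
212 #...............##.....................#.####........#.
214 .#.....###...............................########......
216 ..#.#........................................##########
218 #...#.......................#.................##.######
220 ##........#...........#........................########
222 ...#.#..................#.#...#..................##.###
224 #..####...#.......#...###......#...................####
226 ....##.#.........#.#..####......#....................##
228 #####.#.....#.....##........#..##......................
230 ####...#.....#....###...........###....................
232 #....###.#.#.......##........#...#...........####......
234 ..#........#........##........#..###.....###.....##.#..
0 [[297.0, 214.0], [300.0, 217.0], [303.0, 220.0]]
0.02 [[293.0, 208.0], [296.0, 210.0], [298.0, 213.0]]
0.04 [[289.0, 201.0], [292.0, 203.0], [294.0, 206.0]]
0.06 [[285.0, 194.0], [287.0, 196.0], [290.0, 199.0]]
```

The pictures suggest the closed tips slipped past the knob. I'll back off, half open, straddle the knob and close on it, so that the finger opening confirms the hold.

>>> {"op": "play_rows", "data": {"commands": [[0,0,-0.025,0,0,0,1],[0,0,-0.025,0,0,0,0.1],[0,-0.004,-0.02,0,0,0,0],[0,-0.004,0,0,0,0,0],[0,-0.004,0,0,0,0,0],[0,0,0,0,0,0,0],[0,0,0,0,0,0,0]], "force": 15}}

```text
time_s: 7.27
ee_pos: [0.4648, -0.2916, 0.2098]
eef_rot: [-3.141, -0.52, -0.157]
force: [0.4, -0.5, 0.2]
grip_width: 0.037
grip_force: 0.0
```

```bash
python3 - <<'E'
from h import *
t=.5387*lx-.2173*ly+.1452*Z
shift(t)
M=P("wrist");im=ctrl.camera("wrist");s=ctrl.camera("scene");tt=ctrl.camera("top")
for n,i in(("w4",im),("s4",s),("t4",tt)):cv2.imwrite(f"pics/{n}.png",i)
np.savez("w4.npz",K=M[0],R=M[1],t=M[2])
S=P("scene");T=P("top");k=np.array([.4893,-.2964,.1617])
def blob(M,im,k,r=14):
    u=proj(M,k);x,y=int(u[0])-r,int(u[1])-r;g=im[y:y+2*r,x:x+2*r].max(2)
    n,l,st,c=cv2.connectedComponentsWithStats((g<45).astype(np.uint8))
    return u.round(1),[(c[i].round(1)+[x,y],st[i][:4]+[x,y,0,0],st[i][4]) for i in range(1,n) if st[i][4]>15]
print(blob(M,im,k,25),blob(S,s,k),blob(T,tt,k),sep='\n')
b=cv2.resize(im,(400,300));a=cv2.resize(s[180:255,255:355],(400,300),interpolation=cv2.INTER_CUBIC);cv2.imwrite("pics/c4.png",np.hstack([a,b]))
E
```

```text
7.2667 q [-0.79 -0.01  1.88  0.39  0.88  0.74] p [ 0.4648 -0.2916  0.2098] w 0.03703470379387954 F [ 0.4 -0.5  0.2]
[[ 0.857 -0.156  0.491]
 [-0.135 -0.988 -0.077]
 [ 0.497 -0.    -0.868]]
shift [-0.0022  0.0009  0.0731]
(array([256.9, 202.5]), [(array([256.9, 201.6]), array([246, 190,  22,  24]), np.int32(413)), (array([241.8, 220.6]), array([235, 214,  14,  13]), np.int32(151))])
(array([293.2, 210.2]), [(array([293.7, 211.2]), array([290, 208,   8,   7]), np.int32(30))])
(array([322.9, 188.7]), [(array([322.7, 189. ]), array([320, 186,   7,   7]), np.int32(41)), (array([310.7, 195.1]), array([308, 189,   7,  13]), np.int32(63))])
```

View pics/c4.png

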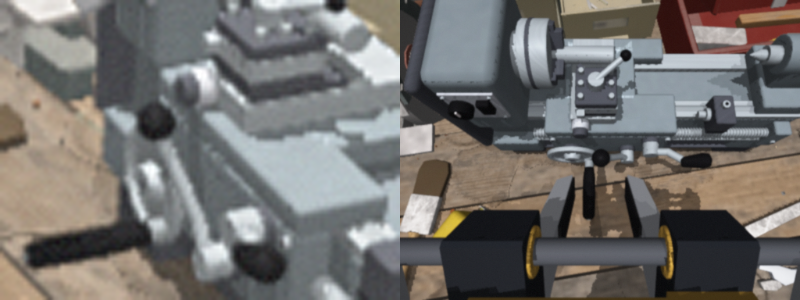

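The knob is confirmed at its measured place, (257,202) in the wrist view and (293.5,211) in the scene view, with the fingers astride it. I'll advance and close.

>>> {"op": "play_rows", "data": {"commands": [[-0.001,0.001,0.02,0,0,0,0],[-0.001,0,0.02,0,0,0,0],[0,0,0.018,0,0,0,0],[0,0,0.016,0,0,0,0],[0,0,0,0,0,0,0.3],[0,0,0,0,0,0,1],[0,0,0,0,0,0,1],[0,0,0,0,0,0,1],[0,0,0,0,0,0,1]], "force": 15}}

```text
time_s: 8.17
ee_pos: [0.4992, -0.299, 0.1468]
eef_rot: [3.14, -0.522, -0.157]
force: [0.8, 0.4, -0.2]
grip_width: 0.0171
grip_force: 0.0
```

>>> {"op": "play_rows", "data": {"commands": [[0,0,0,0,0,0,1],[0,0,0,0,0,0,1],[0,0,0,0,0,0,1]]}}

```text
time_s: 8.42
ee_pos: [0.4992, -0.2988, 0.1461]
eef_rot: [3.141, -0.521, -0.157]
force: [0.1, -0.7, -0.2]
grip_width: 0.001
grip_force: 0.0
```

```bash
python3 - <<'E'
from h import *
S=P("scene");o=ctrl.get_obs();p=o['ee_pos'];R=Ro.from_euler('xyz',o['eef_rot']).as_matrix()
b=ctrl.camera("scene");t=ctrl.camera("top");M=P("wrist");w=ctrl.camera("wrist")
cv2.imwrite("pics/s5.png",b);cv2.imwrite("pics/w5.png",w);cv2.imwrite("pics/t5.png",t)
np.savez("w5.npz",K=M[0],R=M[1],t=M[2])
k=np.array([.4893,-.2964,.1617]);d=k-p;print('knob in tool',(R.T@d).round(4),'lat tcp',lat(p))
for l in (0,.02,.04,.06): print(l,proj(S,p-R[:,2]*l).round(1),proj(M,p-R[:,2]*l).round(1))
print('knob',proj(S,k),proj(M,k))
A=cv2.resize(b[180:255,255:355],(400,300),interpolation=cv2.INTER_CUBIC)
B=cv2.resize(w[180:270,195:315],(400,300),interpolation=cv2.INTER_CUBIC)
cv2.imwrite("pics/c5.png",np.hstack([A,B]))
E
```

```text
knob in tool [-0.001  -0.0008 -0.0185] lat tcp [ 0.5393 -0.2181  0.1461]
0 [297.5 216.2] [255.9 220.5]
0.02 [293.5 209.6] [255.9 230.8]
0.04 [289.4 202.8] [255.9 243.3]
0.06 [285.1 195.8] [256.  258.6]
knob [293.23341363 210.19285895] [254.68699569 231.55042565]
```

View pics/c5.png

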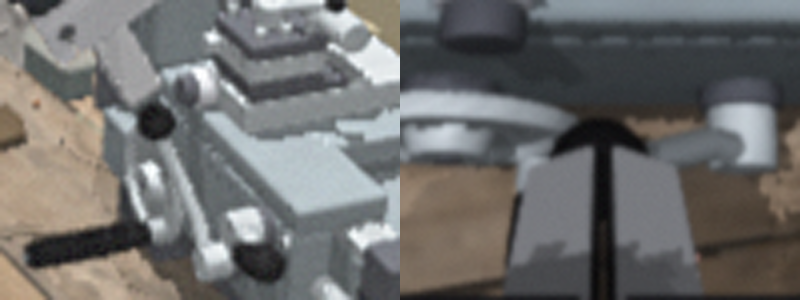

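In the scene view the closed tips end just above the knob, at about (291,206), although the pose says 19 mm past it. The tips are really higher than my estimate, so I'll go up, open, come down straight about 15 mm deeper and close again.

>>> {"op": "play_rows", "data": {"commands": [[0.009,0,-0.0155,0,0,0,1],[0.009,0,-0.0155,0,0,0,0],[0,0,0,0,0,0,0],[0,0,0,0,0,0,0],[0,0,0,0,0,0,0],[0,0,0,0,0,0,0],[-0.009,0,0.0155,0,0,0,0],[-0.009,0,0.0155,0,0,0,0],[-0.004,0,0.007,0,0,0,0],[-0.004,0,0.007,0,0,0,0],[0,0,0,0,0,0,0]]}}

```text
time_s: 9.48
ee_pos: [0.4988, -0.2983, 0.128]
eef_rot: [-3.141, -0.519, -0.158]
force: [0.5, -0.6, -0.3]
grip_width: 0.0471
grip_force: 0.0
```

>>> {"op": "play_rows", "data": {"commands": [[0,0,0,0,0,0,0.5],[0,0,0,0,0,0,1],[0,0,0,0,0,0,1],[0,0,0,0,0,0,1],[0,0,0,0,0,0,1],[0,0,0,0,0,0,1]], "force": 15}}

```text
time_s: 9.98
ee_pos: [0.4994, -0.2984, 0.13]
eef_rot: [3.141, -0.521, -0.157]
force: [2.6, 2.7, 0.5]
grip_width: 0.0143
grip_force: 12.7
```

```bash
python3 - <<'E'
from h import *
S=P("scene");o=ctrl.get_obs();p=o['ee_pos'];R=Ro.from_euler('xyz',o['eef_rot']).as_matrix()
b=ctrl.camera("scene");M=P("wrist");w=ctrl.camera("wrist");cv2.imwrite("pics/s6.png",b);cv2.imwrite("pics/w6.png",w)
a=cv2.imread("pics/scene0.png").astype(int);d=(np.abs(a-b.astype(int)).sum(2)>35)
for y in range(184,236,2): print(y,''.join('#' if v else '.' for v in d[y,270:325]))
print(o['grip_width'],proj(S,p),proj(M,p),lat(p))
# wrist: brightness down the two finger columns near tip
r=proj(M,p).round().astype(int)
print(w[r[1]-12:r[1]+16:2,r[0]-8].mean(1).round(),w[r[1]-12:r[1]+16:2,r[0]+8].mean(1).round())
E
```

```text
184 ################################..#...#.#####.##.####.#
186 ####.########################...#..#..#....####.#######
188 #.########################.#.###.#######.#...##..###...
190 #.###..#################..#.##.##.########....#.###.###
192 .......#.###########......#..##.##.########.#..........
194 .##......#########....##..###.#..#.......##...#........
196 ####..##############.....##.###########.#..#..########.
198 ##.##################....#########...###......#########
200 #######################....##..##.#########...#.##.....
202 #######.###############...##....#.######.####...#......
204 ####...#..##############.......#...######..####........
206 ##.#####..##.#############.#.......#..##.#.#####...####
208 ##.########..##############....#....#######.#.###.##..#
210 #############..###.#########..##....########.#.########
212 ###.#######...#.#.#######....#....#...########.#####.##
214 ###########..###..####....#.#....##.....##########.##..
216 .############....####.....##..#.....####..#############
218 ##########...#..####.###..####.#..#.#.##.##.#.#########
220 #######.###.#..####.####...#.#.#.#.#...##.....#########
222 ###########.#..#.#.########..####........##...#.#######
224 ########.###.#..##########...###...##.......#..########
226 ##########.##.#..###.######..###...###..#....##....####
228 ########.##.#.....##.##.##.######...#..##......#..#.#..
230 ###########.###...####.##.....#.###.##..#......#..##...
232 ############.#....#####.....#######...##.##########.#.#
234 ##############......###.##.####.######...#############.
0.014329582127287382 [297.11272248 222.91368809] [255.75650197 220.61114079] [ 0.5395 -0.2177  0.13  ]
[45. 39. 15. 17. 18. 18. 21. 21. 22. 24. 23. 21. 21. 18.] [47. 44. 24. 13. 17. 17. 19. 22. 18. 21. 20. 21. 19. 16.]
```

The fingers now hold the knob, at 14.3 mm opening and 12.7 N. I'll move right 34 mm.

>>> {"op": "play_rows", "data": {"commands": [[0,0.004,0,0,0,0,1],[0,0.004,0,0,0,0,1],[0,0.004,-0.001,0,0,0,1],[0,0.004,-0.001,0,0,0,1],[0.001,0.004,-0.001,0,0,0,1],[0.001,0.004,-0.001,0,0,0,1],[0.001,0.004,-0.001,0,0,0,1],[0,0.003,0,0,0,0,1],[0,0.003,0,0,0,0,1],[0,0,0,0,0,0,1]]}}

```text
time_s: 10.92
ee_pos: [0.4951, -0.3343, 0.1402]
eef_rot: [3.136, -0.527, -0.155]
force: [-21.0, 7.6, 36.5]
grip_width: 0.0123
grip_force: 25.5
```

```bash
python3 - <<'E'
from h import *
o=ctrl.get_obs();p=o['ee_pos'];print(lat(p),o['grip_width'],o['force'])
b=ctrl.camera("scene");M=P("wrist");w=ctrl.camera("wrist");cv2.imwrite("pics/s7.png",b);cv2.imwrite("pics/w7.png",w);np.savez("w7.npz",K=M[0],R=M[1],t=M[2])
A=cv2.resize(b[180:255,255:355],(400,300),interpolation=cv2.INTER_CUBIC)
B=cv2.resize(w[150:270,175:335],(400,300),interpolation=cv2.INTER_CUBIC)
cv2.imwrite("pics/c7.png",np.hstack([A,B]))
E
```

```text
[ 0.5407 -0.2539  0.1402] 0.012346687415214946 [-21.04741285   7.58596752  36.53417863]
```

View pics/c7.png

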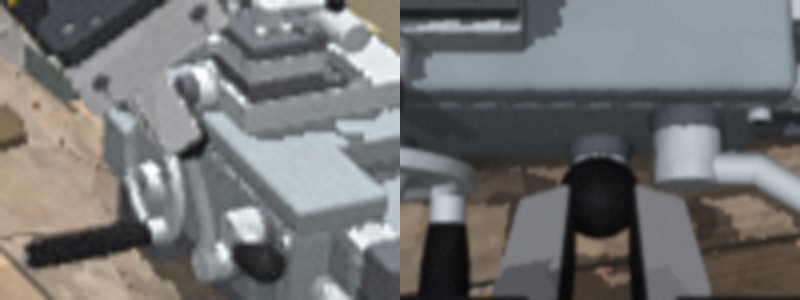

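The lever now stands upright: in the wrist crop the knob is at (600,195), directly above its boss. The fingers were holding only the knob's cap and were pressing on it with about 36 N. I'll release, back off and check heights, since reported and real tip depths seem to differ.

>>> {"op": "play_rows", "data": {"commands": [[0,0,0,0,0,0,0.3],[0,0,-0.003,0,0,0,0.3],[0,0,-0.012,0,0,0,0.3],[0,0,-0.03,0,0,0,0.3],[0,0,-0.03,0,0,0,0.3],[0,0,0,0,0,0,0.3]]}}

```text
time_s: 11.52
ee_pos: [0.4564, -0.3275, 0.206]
eef_rot: [3.136, -0.526, -0.155]
force: [-0.4, -0.5, 1.8]
grip_width: 0.0331
grip_force: 0.0
```

```bash
python3 - <<'E'
from h import *
S,T=P("scene"),P("top")
o=ctrl.get_obs();p=o['ee_pos'];print(lat(p),o['force'].round(1),o['time_s'])
s=ctrl.camera("scene");t=ctrl.camera("top");M=P("wrist");w=ctrl.camera("wrist");np.savez("w8.npz",K=M[0],R=M[1],t=M[2])
for n,i in(("s8",s),("t8",t),("w8",w)):cv2.imwrite(f"pics/{n}.png",i)
k=.5292*lx-.2519*ly+.17*Z
def blob(M,im,k,r):
    u=proj(M,k);x,y=int(u[0])-r,int(u[1])-r;g=im[y:y+2*r,x:x+2*r].max(2)
    n,l,st,c=cv2.connectedComponentsWithStats((g<50).astype(np.uint8))
    return u.round(1),[((c[i]+[x,y]).round(1).tolist(),(st[i][:4]+[x,y,0,0]).tolist(),int(st[i][4])) for i in range(1,n) if st[i][4]>12]
for a in((M,w,k,25),(S,s,k,14),(T,t,k,14)):print(blob(*a))
print('tip in s7',proj(S,.5407*lx-.2539*ly+.1402*Z),'now',proj(S,p))
E
```

```text
[ 0.5015 -0.2531  0.206 ] [-0.4 -0.5  1.8] 11.5167
(array([255. , 194.7]), [([256.2, 193.3], [243, 182, 26, 24], 491)])
(array([301. , 214.7]), [([301.9, 215.0], [298, 211, 9, 9], 48)])
(array([337.5, 191. ]), [([337.4, 190.9], [334, 188, 8, 7], 46)])
tip in s7 [305.894042   227.30874225] now [289.08286069 200.81773941]
```

Neutral is confirmed: in all three cameras the knob lies where an upright lever puts it. Now I'll check numerically where the fingertips really are against the reported TCP.

```bash
python3 - <<'E'
from h import *
S,T=P("scene"),P("top");o=ctrl.get_obs();p=o['ee_pos'];R=Ro.from_euler('xyz',o['eef_rot']).as_matrix()
def show(M,f0,f1,q,r,th=60):
    a=cv2.imread(f0).astype(int);b=cv2.imread(f1).astype(int);d=np.abs(cv2.blur(a.astype(np.float32),(2,2))-cv2.blur(b.astype(np.float32),(2,2))).sum(2)>th
    c=q.round().astype(int)
    for y in range(c[1]-r,c[1]+r,2): print(y,''.join('#' if v else '.' for v in d[y,c[0]-r:c[0]+r]))
for M,n,a,b in((T,'top',"pics/top0.png","pics/t8.png"),(S,'scene',"pics/scene0.png","pics/s8.png")):
    for l in(0,.03):print(n,l,[proj(M,p-R[:,2]*l+R[:,1]*y).round(1).tolist() for y in(-.0165-.0125,-.0165,.0165,.029)])
    q=proj(M,p);print('x0',int(q[0].round())-28);show(M,a,b,q,28)
E
```

```text
top 0 [[326.5, 199.0], [331.7, 200.0], [345.6, 202.6], [350.8, 203.5]]
top 0.03 [[327.7, 204.7], [333.1, 205.7], [347.4, 208.4], [352.8, 209.4]]
x0 311
173 ......#.................................................
175 ........................................................
177 ........................................................
179 ........................................................
181 ........................................................
183 ........................................................
185 ###........#####........................................
187 ####....##########.##.###...............................
189 ........##########.##.#########.........................
191 ........##########.....#########........................
193 .........#######.......########.........................
195 .........................#####..........................
197 ........................................................
199 ........................................................
201 ......................###...............................
203 .........###.........####....
[... 1923 characters left out ...]
...########..................
209 ............................###########.................
211 ............................##########.#####............
213 .............................########.########..........
215 ...............................################.........
217 ..................................#############.........
219 ...................................###.######...........
221 ....................................###..####...........
223 ....................................###.#.###...........
225 .....................................##.######..........
227 .....................................##.######..........
229 ......................................##.##.###.........
```

```bash
python3 - <<'E'
from h import *
S,T=P("scene"),P("top");w=np.load("w8.npz");W=(w['K'],w['R'],w['t']);o=ctrl.get_obs();p=o['ee_pos'];R=Ro.from_euler('xyz',o['eef_rot']).as_matrix()
x,e=tri([(S,(284,194)),(T,(349,203))]);print(x,e,'tool',R.T@(x-p))
im=cv2.imread("pics/w8.png");c=proj(W,p).round().astype(int);print(c,[proj(W,p+R[:,1]*y-R[:,2]*l).round() for l in(0,.03) for y in(-.029,-.0165,.0165,.029)])
g=cv2.cvtColor(im,6)
for y in range(c[1]-14,c[1]+40,3): print(y,' '.join('%3d'%v for v in g[y,c[0]-54:c[0]+56:4]))
s=cv2.imread("pics/s8.png");g=cv2.cvtColor(s,6);s0=cv2.cvtColor(cv2.imread("pics/scene0.png"),6)
for y in range(186,214,2): print(y,' '.join('%3d'%v for v in g[y,272:306:2]),' | ',' '.join('%3d'%v for v in s0[y,272:306:2]))
E
```

```text
[ 0.44524258 -0.3393071   0.22968234] [np.float64(7.5), np.float64(7.5)] tool [ 0.00626525  0.01457224 -0.02998792]
[255 221] [array([213., 221.]), array([231., 221.]), array([279., 221.]), array([297., 221.]), array([207., 237.]), array([228., 237.]), array([283., 237.]), array([304., 237.])]
207  78 202 184  84  78  58  59  58  70  94 112 116 108 105  96 110  58  58  75  72  69  67  62  82  84 113 134 107
210  86  72  65  76 106  93  93  59  70 116 117 132 128 133 135 136  89  70  71  62  51  51  56 113 135 134 136 135
213  46  21  20  61 119 118  72  57  83 132 127 132 132 132 137 140 137 123 114  52  48  51  76 111 133 126 128 124
216  31  22  16  38 123 112  81  60  79 135 137 136 134 133 138 141 138 138 119  89  57  58  97 100 125 130 132 121
219  20  23  22  29 135 117  75  74  79 139 137 140 138 137 135 133 128 126 118 122 107 104 101 104 118 115 113 107
222  17  23  22  23 137 133  89  78  79 139 134 135 136 138 128 127 123 122 119 122 111 115 112 109  96  85  64  72
225  18  24  19  27 132 127  73  70  72 134 131 137 137 137 133 130 127 125 116 113  83  63 120  96  96 121 1
[... 2598 characters left out ...]
  71  71  72  68  85  85  82  96 118  91  68  78  92  |   80  81 132 103  68  68  67  63  72  78  78  84 105  79  60  70  84
206 110 180 179 131  67  93 104  84  87  85  84 163 147 108  85  67 123  |  102 160 165 119  62  85  99  78  78  74  50  44 102  95  74  66 112
208 155 156 182 173 143 168 181 158 109  79  79 120 104 136 100  89  91  |  143 141 162 158 129 157 165 142 100  39  47  53  36  95  95  79  85
210 164 158 157 172 166 109 173 193 173 163 182 127  99  96  77  58  67  |  147 141 139 156 149  95 157 180 162  35  39  45  38  41 100  80  80
212 162 154 163 168 155  95 112 182 137 121 186 231 108  43  51  60  38  |  149 141 146 155 144  86 100 167 122  33  31  34  28  65  93  88  79
```

The scene, wrist and grip evidence all agree: the real fingertip lies about 40 mm short of the reported TCP along the tool. I'll use that offset from here on, and go over the handwheel grip.

>>> {"op": "play_rows", "data": {"commands": [[0,-0.017,0,0,0,0,0],[0,-0.017,0,0,0,0,0],[0,-0.017,0,0,0,0,0],[-0.0104,0,0.018,0,0,0,0],[-0.0104,0,0.018,0,0,0,0],[-0.0104,0,0.018,0,0,0,0],[-0.0104,0,0.018,0,0,0,0],[0,0,0,0,0,0,0]]}}

```text
time_s: 12.33
ee_pos: [0.4633, -0.2743, 0.1124]
eef_rot: [-3.137, -0.515, -0.159]
force: [0.3, -0.7, -0.4]
grip_width: 0.0469
grip_force: 0.0
```

```bash
python3 - <<'E'
from h import *
t=.5027*lx-.2015*ly+.039*Z
R,o=shift(t)
M=P("wrist");w=ctrl.camera("wrist");s=ctrl.camera("scene");cv2.imwrite("pics/w9.png",w);cv2.imwrite("pics/s9.png",s)
# grip in wrist: dark blob between fingers
g=w.max(2)<45
for y in range(190,290,4): print(y,''.join('#' if v else '.' for v in g[y,180:335:2]))
for n,q in(('gend',.4692*lx-.2015*ly+.0863*Z),('gbase',.533*lx-.2015*ly+.0863*Z)):print(n,proj(M,q))
E
```

```text
12.3333 q [-0.77  0.09  2.02  0.48  0.66  0.63] p [ 0.4633 -0.2743  0.1124] w 0.04692336486130845 F [ 0.3 -0.7 -0.4]
[[ 0.86  -0.156  0.487]
 [-0.138 -0.988 -0.074]
 [ 0.492 -0.004 -0.87 ]]
shift [-0.0338  0.0023  0.0652]
190 ...................................#########..................................
194 ...................................#########..................................
198 ...................................##########.................................
202 ...................................##########.................................
206 ...................................##########.................................
210 ...................................##########.................................
214 ...................................##########.................................
218 ...................................###########.##.............................
222 ..................................###########.................................
226 ...................................##########.................................
230 ................#.................##########
[... 563 characters left out ...]
........###########..............#######............
262 ..........######..................###########...............######............
266 .........#######...................##########...............#######...........
270 ........#######.....................########.................#######..........
274 ........#######...............................................#######.........
278 .......#######................................................########........
282 ......#######..................................................#######........
286 .....########..................................................########.......
gend [258.69012579 268.44250227]
gbase [258.46062592 185.59519977]
```

The grip is centred between the fingers: column 258, with the fingers at 216 and 298. I'll go down and close.

>>> {"op": "play_rows", "data": {"commands": [[-0.0085,0.0005,0.0163,0,0,0,0],[-0.0085,0.0005,0.0163,0,0,0,0],[-0.0085,0,0.0163,0,0,0,0],[-0.0085,0,0.0163,0,0,0,0.3],[0,0,0,0,0,0,1],[0,0,0,0,0,0,1],[0,0,0,0,0,0,1],[0,0,0,0,0,0,1],[0,0,0,0,0,0,1]], "force": 25}}

```text
time_s: 13.18
ee_pos: [0.4684, -0.2775, 0.0454]
eef_rot: [3.141, -0.523, -0.156]
force: [1.0, 4.7, 3.5]
grip_width: 0.0154
grip_force: 25.0
```

The hold may be near the tips at 15.4 mm. I'll reopen a little, go 12 mm deeper and close again.

>>> {"op": "play_rows", "data": {"commands": [[0,0,0,0,0,0,0.3],[0,0,0,0,0,0,0.3],[-0.003,0,0.005,0,0,0,0.3],[-0.003,0,0.006,0,0,0,0.3],[0,0,0,0,0,0,0.3],[0,0,0,0,0,0,1],[0,0,0,0,0,0,1],[0,0,0,0,0,0,1],[0,0,0,0,0,0,1]], "force": 25}}

```text
time_s: 13.93
ee_pos: [0.468, -0.2773, 0.0315]
eef_rot: [3.141, -0.521, -0.157]
force: [0.9, 2.5, -0.8]
grip_width: 0.0156
grip_force: 25.0
```

Good hold. Now I'll work out the first arc's rows.

```bash
cat >> h.py <<'E'
def arc(t0,t1,n,extra=(0,0)):
    t=np.radians(np.linspace(t0,t1,n+1));rt=.027*np.cos(t)+.0028*t;up=-.027*np.sin(t)
    out=[]
    for a,b in zip(np.diff(rt)+extra[0]/n,np.diff(up)+extra[1]/n): out.append([round(.498*b,4),round(a,4),round(-.867*b,4),0,0,0,1])
    print(str(out).replace(' ','').replace('],',"], "))
E
python3 -c "
from h import *
arc(27,107,8)"
```

```text
[[np.float64(-0.002),np.float64(-0.002),np.float64(0.0035),0,0,0,1], [np.float64(-0.0017),np.float64(-0.0027),np.float64(0.003),0,0,0,1], [np.float64(-0.0014),np.float64(-0.0032),np.float64(0.0025),0,0,0,1], [np.float64(-0.0011),np.float64(-0.0037),np.float64(0.0019),0,0,0,1], [np.float64(-0.0007),np.float64(-0.004),np.float64(0.0013),0,0,0,1], [np.float64(-0.0003),np.float64(-0.0042),np.float64(0.0006),0,0,0,1], [np.float64(0.0001),np.float64(-0.0042),np.float64(-0.0001),0,0,0,1], [np.float64(0.0005),np.float64(-0.0041),np.float64(-0.0008),0,0,0,1]]
```

>>> {"op": "play_rows", "data": {"commands": [[-0.002,-0.002,0.0035,0,0,0,1],[-0.0017,-0.0027,0.003,0,0,0,1],[-0.0014,-0.0032,0.0025,0,0,0,1],[-0.0011,-0.0037,0.0019,0,0,0,1],[0,0,0,0,0,0,1]]}}

```text
time_s: 14.35
ee_pos: [0.4703, -0.2655, 0.0198]
eef_rot: [3.141, -0.523, -0.156]
force: [-12.7, 12.5, 22.9]
grip_width: 0.0157
grip_force: 25.0
```

>>> {"op": "play_rows", "data": {"commands": [[-0.0007,-0.004,0.0013,0,0,0,1],[-0.0003,-0.0042,0.0006,0,0,0,1],[0.0001,-0.0042,-0.0001,0,0,0,1],[0.0005,-0.0041,-0.0008,0,0,0,1],[0,0,0,0,0,0,1]]}}

```text
time_s: 14.77
ee_pos: [0.4728, -0.2514, 0.0196]
eef_rot: [3.137, -0.524, -0.157]
force: [-23.7, -2.4, 26.5]
grip_width: 0.0159
grip_force: 25.0
```

```bash
python3 - <<'E'
from h import *
import re
o=ctrl.get_obs();print(lat(o['ee_pos']),o['force'],o['grip_width'])
for p in([.468,-.2773,.0315],):print(lat(np.array(p)))
M=P("wrist");w=ctrl.camera("wrist");t=ctrl.camera("top");cv2.imwrite("pics/w10.png",w);cv2.imwrite("pics/t10.png",t)
T=P("top")
g=(t.max(2)<50)
u=proj(T,.53*lx-.26*ly+.17*Z);print('knob pred unmoved',proj(T,.5292*lx-.2519*ly+.1702*Z));x,y=u.round().astype(int)
n,l,st,c=cv2.connectedComponentsWithStats(g[y-12:y+12,x-20:x+20].astype(np.uint8))
for i in range(1,n):
    if st[i][4]>12:print((c[i]+[x-20,y-12]).round(1),st[i][2:])
E
```

```text
[ 0.5059 -0.1754  0.0196] [-23.6946284   -2.37384794  26.52863253] 0.015876582671049553
[ 0.5052 -0.2017  0.0315]
knob pred unmoved [337.53860223 190.95415014]
[338.9 191.1] [ 8  8 46]
```

The wheel turns and the carriage has moved about 3 mm. A circle fit puts the grip at about 107° with the command slightly low. On to the next half turn with that correction.

```bash
sed -i 's/round(.498\*b,4),round(a,4),round(-.867\*b,4)/float(round(.498*b,4)),float(round(a,4)),float(round(-.867*b,4))/' h.py
python3 -c "
from h import *
arc(107,287,18,(0,.002))"
```

```text
[[0.0009,-0.0039,-0.0016,0,0,0,1], [0.0013,-0.0035,-0.0023,0,0,0,1], [0.0016,-0.003,-0.0028,0,0,0,1], [0.0019,-0.0024,-0.0033,0,0,0,1], [0.0021,-0.0017,-0.0037,0,0,0,1], [0.0023,-0.001,-0.004,0,0,0,1], [0.0024,-0.0002,-0.0041,0,0,0,1], [0.0024,0.0007,-0.0042,0,0,0,1], [0.0023,0.0015,-0.0041,0,0,0,1], [0.0022,0.0023,-0.0039,0,0,0,1], [0.002,0.003,-0.0036,0,0,0,1], [0.0018,0.0036,-0.0031,0,0,0,1], [0.0015,0.0042,-0.0026,0,0,0,1], [0.0012,0.0046,-0.002,0,0,0,1], [0.0008,0.005,-0.0014,0,0,0,1], [0.0004,0.0051,-0.0007,0,0,0,1], [-0.0,0.0052,0.0,0,0,0,1], [-0.0004,0.0051,0.0008,0,0,0,1]]
```

>>> {"op": "play_rows", "data": {"commands": [[0.0009,-0.0039,-0.0016,0,0,0,1],[0.0013,-0.0035,-0.0023,0,0,0,1],[0.0016,-0.003,-0.0028,0,0,0,1],[0.0019,-0.0024,-0.0033,0,0,0,1],[0.0021,-0.0017,-0.0037,0,0,0,1],[0.0023,-0.001,-0.004,0,0,0,1],[0.0024,-0.0002,-0.0041,0,0,0,1],[0.0024,0.0007,-0.0042,0,0,0,1],[0.0023,0.0015,-0.0041,0,0,0,1]]}}

```text
time_s: 15.62
ee_pos: [0.4743, -0.2367, 0.0524]
eef_rot: [3.141, -0.521, -0.157]
force: [2.0, -1.9, -5.9]
grip_width: 0.0151
grip_force: 25.0
```

>>> {"op": "play_rows", "data": {"commands": [[0.0022,0.0023,-0.0039,0,0,0,1],[0.002,0.003,-0.0036,0,0,0,1],[0.0018,0.0036,-0.0031,0,0,0,1],[0.0015,0.0042,-0.0026,0,0,0,1],[0.0012,0.0046,-0.002,0,0,0,1],[0.0008,0.005,-0.0014,0,0,0,1],[0.0004,0.0051,-0.0007,0,0,0,1],[0,0.0052,0,0,0,0,1],[-0.0004,0.0051,0.0008,0,0,0,1]]}}

```text
time_s: 16.37
ee_pos: [0.4686, -0.2746, 0.0725]
eef_rot: [3.14, -0.522, -0.156]
force: [-11.8, 3.1, 10.5]
grip_width: 0.0154
grip_force: 25.0
```

```bash
python3 - <<'E'
from h import *
o=ctrl.get_obs();p=lat(o['ee_pos']);print(p,o['force'],o['grip_width'])
t=ctrl.camera("top");cv2.imwrite("pics/t11.png",t);T=P("top")
u=proj(T,.53*lx-.27*ly+.17*Z);x,y=u.round().astype(int)
n,l,st,c=cv2.connectedComponentsWithStats((t.max(2)<50)[y-12:y+12,x-20:x+20].astype(np.uint8))
for i in range(1,n):
    if st[i][4]>12:print((c[i]+[x-20,y-12]).round(1),st[i][2:])
for a in (107,197,287):
    th=np.radians(a-32);r=np.radians(a);print(a,'pred right,z',.1794+.027*np.cos(r)+.0028*th,.0454-.027*np.sin(r))
print('px per mm',proj(T,.53*lx-.27*ly+.17*Z)-proj(T,.53*lx-.26*ly+.17*Z))
E
```

```text
[ 0.5054 -0.199   0.0725] [-11.80744652   3.11436264  10.52797885] 0.015426047561839289
[342.4 192. ] [ 8  8 49]
107 pred right,z 0.1751711554016742 0.019579771588998044
197 pred right,z 0.16164319273321184 0.0532940360275139
287 pred right,z 0.1997556868867534 0.07122022841100195
px per mm [4.04517419 0.73909887]
```

It tracks well: the carriage has moved about 12 mm. I'll keep going in half turns and watch for the stop.

```bash
python3 -c "
from h import *
arc(287,467,18,(0,.001));arc(467,647,18)"
```

```text
[[-0.0009,0.0049,0.0015,0,0,0,1], [-0.0012,0.0045,0.0021,0,0,0,1], [-0.0015,0.004,0.0027,0,0,0,1], [-0.0018,0.0034,0.0032,0,0,0,1], [-0.002,0.0027,0.0036,0,0,0,1], [-0.0022,0.0019,0.0038,0,0,0,1], [-0.0023,0.0011,0.004,0,0,0,1], [-0.0023,0.0003,0.004,0,0,0,1], [-0.0023,-0.0005,0.0039,0,0,0,1], [-0.0021,-0.0013,0.0037,0,0,0,1], [-0.002,-0.002,0.0034,0,0,0,1], [-0.0017,-0.0027,0.003,0,0,0,1], [-0.0014,-0.0032,0.0025,0,0,0,1], [-0.0011,-0.0037,0.0019,0,0,0,1], [-0.0007,-0.004,0.0012,0,0,0,1], [-0.0003,-0.0042,0.0005,0,0,0,1], [0.0001,-0.0042,-0.0002,0,0,0,1], [0.0005,-0.0041,-0.0009,0,0,0,1]]
[[0.0009,-0.0039,-0.0015,0,0,0,1], [0.0012,-0.0035,-0.0022,0,0,0,1], [0.0016,-0.003,-0.0027,0,0,0,1], [0.0018,-0.0024,-0.0032,0,0,0,1], [0.0021,-0.0017,-0.0036,0,0,0,1], [0.0022,-0.001,-0.0039,0,0,0,1], [0.0023,-0.0002,-0.004,0,0,0,1], [0.0023,0.0007,-0.0041,0,0,0,1], [0.0023,0.0015,-0.004,0,0,0,1], [0.0022,0.0023,-0.0038,0,0,0,1], [0.002,0.003,-0.0035,0,0,0,1], [0.0017,0.0036,-0.003,0,0,0,1], [0.0014,0.0042,-0.0025,0,0,0,1], [0.0011,0.0046,-0.0019,0,0,0,1], [0.0007,0.005,-0.0013,0,0,0,1], [0.0003,0.0051,-0.0006,0,0,0,1], [-0.0001,0.0052,0.0001,0,0,0,1], [-0.0005,0.0051,0.0008,0,0,0,1]]
```

>>> {"op": "play_rows", "data": {"commands": [[-0.0009,0.0049,0.0015,0,0,0,1],[-0.0012,0.0045,0.0021,0,0,0,1],[-0.0015,0.004,0.0027,0,0,0,1],[-0.0018,0.0034,0.0032,0,0,0,1],[-0.002,0.0027,0.0036,0,0,0,1],[-0.0022,0.0019,0.0038,0,0,0,1],[-0.0023,0.0011,0.004,0,0,0,1],[-0.0023,0.0003,0.004,0,0,0,1],[-0.0023,-0.0005,0.0039,0,0,0,1]]}}

```text
time_s: 17.17
ee_pos: [0.465, -0.2973, 0.0387]
eef_rot: [3.139, -0.522, -0.157]
force: [-6.7, -2.0, 3.3]
grip_width: 0.0154
grip_force: 25.0
```

>>> {"op": "play_rows", "data": {"commands": [[-0.0021,-0.0013,0.0037,0,0,0,1],[-0.002,-0.002,0.0034,0,0,0,1],[-0.0017,-0.0027,0.003,0,0,0,1],[-0.0014,-0.0032,0.0025,0,0,0,1],[-0.0011,-0.0037,0.0019,0,0,0,1]]}}

```text
time_s: 17.58
ee_pos: [0.467, -0.2843, 0.0218]
eef_rot: [3.14, -0.522, -0.157]
force: [-5.8, -2.1, 3.4]
grip_width: 0.0149
grip_force: 25.0
```

>>> {"op": "play_rows", "data": {"commands": [[-0.0007,-0.004,0.0012,0,0,0,1],[-0.0003,-0.0042,0.0005,0,0,0,1],[0.0001,-0.0042,-0.0002,0,0,0,1],[0.0005,-0.0041,-0.0009,0,0,0,1],[0.0009,-0.0039,-0.0015,0,0,0,1],[0.0012,-0.0035,-0.0022,0,0,0,1]]}}

```text
time_s: 18.08
ee_pos: [0.4708, -0.2608, 0.0256]
eef_rot: [3.139, -0.522, -0.157]
force: [-5.5, -6.3, 1.0]
grip_width: 0.0151
grip_force: 25.0
```

```bash
python3 - <<'E'
from h import *
o=ctrl.get_obs();print(lat(o['ee_pos']))
for a in(467,487):
    th=np.radians(a-32);r=np.radians(a);print(a,.1794+.027*np.cos(r)+.0028*th,.0454-.027*np.sin(r),th*2.8)
T=P("top");t=ctrl.camera("top");cv2.imwrite("pics/t12.png",t);t0=cv2.imread("pics/top0.png")
# profile along the bed (ly) from saddle to stop at lx .575, z .154
for l in(.572,.580):
    s=np.arange(-.29,-.36,-.0015);u=np.array([proj(T,l*lx+y*ly+.15*Z) for y in s],np.float32)
    for im in(t0,t): print(l,cv2.remap(cv2.cvtColor(im,6),u[:,0].reshape(1,-1),u[:,1].reshape(1,-1),1)[0].tolist())
E
```

```text
[ 0.5054 -0.185   0.0256]
467 0.19276407426177705 0.019579771588998037 21.258110289290933
487 0.18538648904530244 0.023836841228723104 22.235494670407757
0.572 [117, 118, 118, 118, 117, 118, 119, 118, 117, 114, 117, 127, 126, 125, 126, 129, 133, 127, 122, 121, 123, 129, 126, 119, 112, 110, 112, 111, 110, 108, 109, 114, 97, 72, 48, 31, 25, 24, 25, 25, 33, 52, 62, 65, 65, 65, 66]
0.572 [128, 128, 129, 129, 130, 130, 129, 129, 128, 128, 128, 127, 127, 127, 126, 127, 129, 129, 129, 129, 130, 130, 131, 130, 118, 114, 119, 120, 120, 118, 121, 126, 108, 80, 54, 35, 29, 27, 26, 30, 39, 58, 68, 72, 72, 72, 73]
0.58 [118, 117, 117, 117, 117, 118, 118, 118, 118, 103, 75, 56, 42, 38, 37, 38, 38, 36, 34, 34, 35, 37, 39, 37, 36, 37, 38, 39, 49, 56, 54, 51, 45, 50, 61, 90, 98, 89, 64, 43, 49, 59, 70, 73, 73, 74, 73]
0.58 [127, 128, 128, 128, 128, 128, 129, 130, 129, 129, 128, 128, 128, 128, 128, 129, 129, 129, 129, 129, 129, 130, 131, 127, 113, 81, 59, 43, 53, 60, 59, 56, 49, 55, 67, 99, 108, 98, 71, 46, 54, 66, 78, 81, 82, 81, 81]
```

The saddle's edge has moved about 23 mm, leaving a few mm. I'll continue in small steps until it stops.

>>> {"op": "play_rows", "data": {"commands": [[0.0016,-0.003,-0.0027,0,0,0,1],[0.0018,-0.0024,-0.0032,0,0,0,1],[0.0021,-0.0017,-0.0036,0,0,0,1]]}}

```text
time_s: 18.38
ee_pos: [0.4718, -0.2538, 0.0365]
eef_rot: [3.139, -0.522, -0.157]
force: [-4.6, -7.9, -1.7]
grip_width: 0.015
grip_force: 25.0
```

>>> {"op": "play_rows", "data": {"commands": [[0.0022,-0.001,-0.0039,0,0,0,1],[0.0023,-0.0002,-0.004,0,0,0,1]]}}

```text
time_s: 18.55
ee_pos: [0.472, -0.2527, 0.0456]
eef_rot: [3.139, -0.522, -0.157]
force: [-2.1, -7.5, -5.1]
grip_width: 0.0156
grip_force: 25.0
```

>>> {"op": "play_rows", "data": {"commands": [[0.0023,0.0007,-0.0041,0,0,0,1],[0.0023,0.0015,-0.004,0,0,0,1]]}}

```text
time_s: 18.72
ee_pos: [0.4716, -0.2547, 0.0548]
eef_rot: [3.14, -0.521, -0.157]
force: [0.2, -6.4, -7.4]
grip_width: 0.0152
grip_force: 25.0
```

>>> {"op": "play_rows", "data": {"commands": [[0.0022,0.0023,-0.0038,0,0,0,1],[0.002,0.003,-0.0035,0,0,0,1]]}}

```text
time_s: 18.88
ee_pos: [0.4707, -0.2596, 0.0631]
eef_rot: [3.14, -0.521, -0.157]
force: [2.5, -4.6, -9.4]
grip_width: 0.0153
grip_force: 25.0
```

>>> {"op": "play_rows", "data": {"commands": [[0.0017,0.0036,-0.003,0,0,0,1],[0.0014,0.0042,-0.0025,0,0,0,1]]}}

```text
time_s: 19.05
ee_pos: [0.4696, -0.2669, 0.0694]
eef_rot: [3.141, -0.521, -0.157]
force: [4.6, -0.2, -8.8]
grip_width: 0.0149
grip_force: 25.0
```

```bash
python3 - <<'E'
from h import *
T=P("top");t=ctrl.camera("top");cv2.imwrite("pics/t13.png",t)
for l in(.574,.577,.580,.584):
    s=np.arange(-.31,-.35,-.0015);u=np.array([proj(T,l*lx+y*ly+.15*Z) for y in s],np.float32)
    print(l,cv2.remap(cv2.cvtColor(t,6),u[:,0].reshape(1,-1),u[:,1].reshape(1,-1),1)[0].tolist())
M=P("wrist");w=ctrl.camera("wrist");cv2.imwrite("pics/w13.png",w)
u=proj(M,.58*lx-.33*ly+.15*Z);print(u)
g=cv2.cvtColor(w,6);x,y=u.round().astype(int)
for r in range(y-16,y+17,4):print(r,' '.join('%3d'%v for v in g[r,x-44:x+44:3]))
E
```

```text
0.574 [128, 127, 127, 127, 127, 128, 130, 130, 130, 129, 129, 129, 130, 128, 122, 109, 95, 94, 90, 76, 60, 39, 33, 27, 27, 27, 30]
0.577 [127, 127, 127, 128, 128, 128, 128, 128, 128, 127, 127, 128, 129, 130, 131, 100, 73, 56, 48, 46, 48, 49, 57, 54, 43, 33, 31]
0.58 [129, 128, 128, 129, 130, 130, 129, 129, 128, 128, 129, 130, 131, 129, 121, 95, 74, 57, 52, 48, 55, 76, 108, 104, 91, 59, 47]
0.584 [128, 129, 129, 129, 129, 130, 129, 129, 128, 129, 129, 129, 129, 129, 119, 105, 127, 142, 149, 142, 131, 131, 139, 151, 135, 95, 66]
[526.04719605  46.51268359]
31 165 165 165 166 168 168 166 165 166 167
35 165 163 166 167 166 166 168 167 166 166
39 167 166 166 166 167 165 168 166 165 164
43 167 168 166 165 166 165 164 165 165 165
47 164 164 164 164 165 164 163 164 164 164
51 167 164 165 165 164 165 165 164 163 163
55 167 169 166 167 166 165 165 164 165 164
59 169 169 167 163 164 164 166 164 164 163
63 167 166 166 163 163 163 162 164 162 164
```

>>> {"op": "play_rows", "data": {"commands": [[0.0011,0.0046,-0.0019,0,0,0,1],[0.0007,0.005,-0.0013,0,0,0,1]]}}

```text
time_s: 19.32
ee_pos: [0.4682, -0.2756, 0.0729]
eef_rot: [-3.141, -0.52, -0.156]
force: [3.6, 7.5, -4.0]
grip_width: 0.0152
grip_force: 25.0
```

>>> {"op": "play_rows", "data": {"commands": [[0.0003,0.0051,-0.0006,0,0,0,1],[-0.0001,0.0052,0.0001,0,0,0,1]]}}

```text
time_s: 19.48
ee_pos: [0.4667, -0.2848, 0.0736]
eef_rot: [-3.138, -0.52, -0.156]
force: [2.0, 18.9, 5.7]
grip_width: 0.0152
grip_force: 25.0
```

>>> {"op": "play_rows", "data": {"commands": [[-0.0005,0.0051,0.0008,0,0,0,1],[0,0,0,0,0,0,1]]}}

```text
time_s: 19.65
ee_pos: [0.466, -0.29, 0.073]
eef_rot: [-3.138, -0.521, -0.156]
force: [-2.8, 15.9, 11.2]
grip_width: 0.0153
grip_force: 25.0
```

```bash
python3 - <<'E'
from h import *
o=ctrl.get_obs();print(lat(o['ee_pos']),o['force'])
a=647;th=np.radians(a-32);r=np.radians(a);print(a,.1794+.027*np.cos(r)+.0028*th,.0454-.027*np.sin(r),th*2.8)
T=P("top");t=ctrl.camera("top");cv2.imwrite("pics/t14.png",t)
for l in(.574,.577,.580,.584):
    s=np.arange(-.31,-.35,-.0015);u=np.array([proj(T,l*lx+y*ly+.15*Z) for y in s],np.float32)
    print(l,cv2.remap(cv2.cvtColor(t,6),u[:,0].reshape(1,-1),u[:,1].reshape(1,-1),1)[0].tolist())
E
```

```text
[ 0.5052 -0.2146  0.073 ] [-2.78169656 15.85290481 11.24286695]
647 0.21734860574685627 0.07122022841100195 30.054569719342354
0.574 [128, 127, 128, 128, 127, 127, 128, 129, 130, 130, 130, 129, 129, 129, 128, 121, 108, 101, 92, 76, 59, 38, 32, 28, 27, 27, 28]
0.577 [129, 129, 129, 128, 127, 128, 128, 128, 128, 128, 129, 129, 129, 129, 129, 127, 116, 88, 66, 48, 48, 49, 58, 55, 43, 33, 32]
0.58 [130, 130, 130, 129, 129, 130, 129, 129, 129, 129, 130, 130, 130, 130, 129, 127, 111, 82, 65, 49, 58, 78, 108, 105, 92, 60, 48]
0.584 [129, 130, 129, 130, 130, 131, 130, 130, 130, 130, 130, 129, 129, 129, 129, 129, 133, 136, 144, 140, 132, 132, 140, 153, 135, 94, 65]
```

>>> {"op": "play_rows", "data": {"commands": [[-0.0009,0.0048,0.0015,0,0,0,1],[-0.0012,0.0045,0.0022,0,0,0,1],[0,0,0,0,0,0,1]]}}

```text
time_s: 19.95
ee_pos: [0.4647, -0.2982, 0.0686]
eef_rot: [-3.137, -0.521, -0.156]
force: [-1.1, 22.2, 12.6]
grip_width: 0.0155
grip_force: 25.0
```

>>> {"op": "play_rows", "data": {"commands": [[-0.0015,0.004,0.0027,0,0,0,1],[-0.0018,0.0034,0.0032,0,0,0,1],[0,0,0,0,0,0,1]]}}

```text
time_s: 20.2
ee_pos: [0.4637, -0.3039, 0.061]
eef_rot: [-3.134, -0.519, -0.156]
force: [5.9, 30.1, 8.5]
grip_width: 0.0148
grip_force: 25.0
```

```bash
python3 - <<'E'
from h import *
from scipy.optimize import brentq
T=P("top");t=ctrl.camera("top");cv2.imwrite("pics/t15.png",t)
g=cv2.cvtColor(t,6)
for l in(.574,.577,.580):
    s=np.arange(-.31,-.35,-.0015);u=np.array([proj(T,l*lx+y*ly+.15*Z) for y in s],np.float32)
    print(l,cv2.remap(g,u[:,0].reshape(1,-1),u[:,1].reshape(1,-1),1)[0].tolist())
# carriage displacement: template of saddle front (t0) tracked
for n in("t11","t12","t13","t14","t15"):
    im=cv2.imread(f"pics/{n}.png");t0=cv2.imread("pics/top0.png")
    c=proj(T,.56*lx-.30*ly+.15*Z).round().astype(int);x,y=c
    tm=t0[y-14:y+10,x-16:x+8];res=cv2.matchTemplate(im[y-20:y+20,x-20:x+40],tm,cv2.TM_CCOEFF_NORMED)
    _,v,_,m=cv2.minMaxLoc(res)
    r=res[m[1]];k=m[0];sub=0 if k in(0,len(r)-1) else .5*(r[k-1]-r[k+1])/(r[k-1]-2*r[k]+r[k+1])
    q=res[:,k];j=m[1];
    # knob
    X,Y=proj(T,.53*lx-.272*ly+.17*Z).round().astype(int)
    nn,l,st,cc=cv2.connectedComponentsWithStats((im.max(2)<50)[Y-10:Y+10,X-16:X+16].astype(np.uint8))
    print(n,v.__round__(2),(k+sub-4)/.404,m[1]-6,[(cc[i]+[X-16,Y-10]).round(1).tolist() for i in range(1,nn) if st[i][4]>20])
E
```

```text
0.574 [129, 129, 129, 128, 129, 128, 128, 127, 128, 130, 131, 131, 130, 129, 130, 131, 131, 110, 90, 71, 54, 38, 32, 28, 26, 26, 29]
0.577 [129, 130, 130, 129, 128, 128, 127, 127, 128, 128, 129, 130, 130, 130, 130, 131, 122, 95, 70, 49, 48, 49, 58, 55, 43, 34, 31]
0.58 [129, 130, 130, 130, 130, 130, 130, 130, 130, 129, 130, 130, 131, 130, 131, 131, 120, 99, 79, 57, 59, 78, 109, 105, 92, 61, 49]
t11 0.97 12.293123 1 [[342.4, 192.0]]
t12 0.9 22.055447 2 [[346.3, 192.6]]
t13 0.85 25.595251 2 [[348.4, 193.0]]
t14 0.8 27.302399 2 [[349.3, 193.3]]
t15 0.76 28.549881 2 [[349.7, 193.3]]
```

>>> {"op": "play_rows", "data": {"commands": [[-0.002,0.002,0.0036,0,0,0,1],[-0.0022,0.001,0.0039,0,0,0,1],[0,0,0,0,0,0,1]]}}

```text
time_s: 20.5
ee_pos: [0.4633, -0.3064, 0.0523]
eef_rot: [-3.134, -0.519, -0.155]
force: [6.4, 32.7, 10.4]
grip_width: 0.0157
grip_force: 25.0
```

>>> {"op": "play_rows", "data": {"commands": [[-0.0023,0,0.004,0,0,0,1],[-0.0023,-0.0005,0.004,0,0,0,1],[0,0,0,0,0,0,1]]}}

```text
time_s: 20.75
ee_pos: [0.4635, -0.3071, 0.0438]
eef_rot: [-3.136, -0.521, -0.155]
force: [1.6, 27.2, 13.7]
grip_width: 0.0151
grip_force: 25.0
```

```bash
cat > car.py <<'E'
from h import *
import sys
T=P("top");im=ctrl.camera("top");cv2.imwrite(f"pics/{sys.argv[1]}.png",im)
o=ctrl.get_obs();print(o['time_s'],lat(o['ee_pos']),o['force'].round(1))
X,Y=proj(T,.53*lx-.272*ly+.17*Z).round().astype(int)
nn,l,st,cc=cv2.connectedComponentsWithStats((im.max(2)<50)[Y-10:Y+10,X-16:X+16].astype(np.uint8))
print([((cc[i]+[X-16,Y-10]).round(2).tolist(),st[i][2:].tolist()) for i in range(1,nn) if st[i][4]>20])
g=cv2.cvtColor(im,6)
for l in(.574,.577,.580):
    s=np.arange(-.325,-.35,-.0015);u=np.array([proj(T,l*lx+y*ly+.15*Z) for y in s],np.float32)
    print(l,cv2.remap(g,u[:,0].reshape(1,-1),u[:,1].reshape(1,-1),1)[0].tolist())
E
python3 car.py t16
```

```text
20.8 [ 0.5054 -0.2319  0.0439] [ 2.7 26.3 11.8]
[([349.85, 193.33], [9, 8, 54])]
0.574 [131, 130, 130, 130, 131, 131, 131, 112, 94, 73, 56, 39, 33, 27, 26, 26, 28]
0.577 [129, 130, 130, 130, 130, 131, 125, 104, 80, 56, 50, 49, 58, 54, 42, 33, 32]
0.58 [130, 130, 131, 130, 130, 132, 124, 108, 84, 60, 61, 78, 109, 106, 93, 61, 49]
```

The carriage has stopped advancing, at about 30.5 mm, while the resistance has risen well above the free value, so it's against the stop. I'll release the grip, back off and recheck.

>>> {"op": "play_rows", "data": {"commands": [[0,0,0,0,0,0,0],[0,0,0,0,0,0,0],[0,0,0,0,0,0,0],[0,0,0,0,0,0,0],[0,0,-0.02,0,0,0,0],[0,0,-0.04,0,0,0,0],[0,0,-0.04,0,0,0,0],[0,0,-0.04,0,0,0,0],[0,0,-0.03,0,0,0,0],[0,0,0,0,0,0,0]]}}

```text
time_s: 21.63
ee_pos: [0.3789, -0.2987, 0.1974]
eef_rot: [3.133, -0.527, -0.154]
force: [-0.2, -0.8, 0.6]
grip_width: 0.047
grip_force: 0.0
```

```bash
python3 car.py t17; python3 - <<'E'
from h import *
S,T=P("scene"),P("top");s=ctrl.camera("scene");cv2.imwrite("pics/s17.png",s);M=P("wrist");w=ctrl.camera("wrist");cv2.imwrite("pics/w17.png",w);np.savez("w17.npz",K=M[0],R=M[1],t=M[2])
t=cv2.imread("pics/t17.png")
# black parts: knob, grip, half-nut handle in each view
for n,V,im in(("S",S,s),("T",T,t),("W",M,w)):
    for name,q,r in(("knob",.5292*lx-.2825*ly+.17*Z,18),("hn",.5305*lx-.356*ly+.147*Z,22),("grip",.50*lx-.232*ly+.09*Z,34)):
        r=r*(2 if n=="W" else 1);u=proj(V,q).round().astype(int);x0,y0=max(u[0]-r,0),max(u[1]-r,0)
        k,l,st,c=cv2.connectedComponentsWithStats((im.max(2)<48)[y0:u[1]+r,x0:u[0]+r].astype(np.uint8))
        print(n,name,u,[((c[i]+[x0,y0]).round(1).tolist(),(st[i][:4]+[x0,y0,0,0]).tolist(),int(st[i][4])) for i in range(1,k) if st[i][4]>25])
# gap profile in wrist view along bed
g=cv2.cvtColor(w,6)
for l in(.574,.580):
    q=np.array([proj(M,l*lx+y*ly+.15*Z) for y in np.arange(-.31,-.36,-.0015)],np.float32);print(q[0],cv2.remap(g,q[:,0].reshape(1,-1),q[:,1].reshape(1,-1),1)[0].tolist())
E
```

```text
21.6833 [ 0.4208 -0.2363  0.1946] [ 0.1  0.5 -0.6]
[([348.5, 193.0], [8, 7, 50])]
0.574 [127, 127, 128, 127, 124, 108, 89, 90, 87, 75, 59, 38, 31, 26, 25, 25, 27]
0.577 [126, 127, 128, 128, 127, 97, 71, 53, 46, 45, 48, 50, 56, 53, 43, 33, 31]
0.58 [127, 128, 128, 129, 122, 98, 78, 61, 54, 47, 57, 77, 106, 103, 91, 60, 47]
S knob [308 222] [([308.5, 222.6], [304, 218, 10, 9], 48)]
S hn [327 254] [([326.9, 254.0], [321, 250, 13, 9], 78)]
S grip [282 247] [([308.5, 222.6], [304, 218, 10, 9], 48), ([277.4, 223.9], [262, 219, 31, 10], 145)]
T knob [350 193] [([348.5, 193.0], [345, 190, 8, 7], 50)]
T hn [377 199] [([377.2, 182.6], [373, 179, 11, 7], 33), ([375.8, 199.1], [369, 196, 14, 7], 70)]
T grip [321 203] [([311.1, 199.7], [307, 187, 9, 26], 150), ([348.5, 193.0], [345, 190, 8, 7], 50)]
W knob [311  99] [([308.4, 98.6], [297, 86, 23, 26], 460), ([344.3, 114.6], [342, 112, 5, 7], 27), ([280.9, 120.7], [275, 119, 13, 4], 43), ([327.8, 121.8], [307, 119, 40, 11], 164)]
W hn [388 112] [([381.5, 76.1], [365, 68, 37, 19], 562), ([389.4, 119.4], [344, 102, 88, 30], 1407), ([348.2, 114.3], [344, 112, 12, 7], 51)]
W grip [252 165] [([308.2, 102.9], [297, 97, 23, 15], 278), ([190.5, 110.3], [184, 105, 16, 11], 116), ([216.3, 150.9], [206, 117, 25, 70], 1101), ([273.9, 120.9], [261, 119, 27, 6], 89), ([312.9, 120.5], [307, 119, 13, 4], 49)]
[334.8055   68.22777] [154, 154, 155, 154, 154, 154, 153, 154, 155, 156, 157, 155, 155, 157, 155, 143, 101, 59, 59, 57, 45, 39, 38, 35, 31, 31, 33, 35, 34, 34, 34, 34, 35, 34]
[334.38437  62.73947] [155, 154, 155, 154, 153, 154, 154, 154, 155, 155, 155, 153, 154, 154, 154, 144, 106, 89, 87, 89, 85, 95, 133, 141, 107, 46, 31, 31, 45, 74, 82, 82, 82, 82]
```

After release the carriage went back about 3 mm, with the knob now at column 348.5 in the top view. I'll measure where the grip is and wind again, more gently this time.

```bash
python3 - <<'E'
from h import *
S,T=P("scene"),P("top");w=np.load("w17.npz");W=(w['K'],w['R'],w['t']);s=cv2.imread("pics/s17.png");t=cv2.imread("pics/t17.png");wi=cv2.imread("pics/w17.png")
def ends(im,box):
    x,y,X,Y=box;m=(im.max(2)<48)[y:Y,x:X].astype(np.uint8);k,l,st,c=cv2.connectedComponentsWithStats(m);i=1+np.argmax(st[1:,4])
    p=np.argwhere(l==i)[:,::-1]+[x,y];p=p.astype(np.float32);c=p.mean(0);d=np.linalg.svd(p-c,full_matrices=False)[2][0];q=(p-c)@d
    return c+d*q.min(),c+d*q.max(),st[i][4]
a=ends(s,(255,212,298,240));b=ends(t,(300,183,325,216));c=ends(wi,(195,105,240,195));print(a,b,c)
k=lambda e,i:sorted(e[:2],key=lambda p:p[i])
# free end: S leftmost, T lowest, W lowest
for f,n in((0,'free'),(1,'base')):
    ps=[(S,k(a,0)[f]),(T,k(b,1)[1-f]),(W,k(c,1)[1-f])]
    x,e=tri(ps);print(n,lat(x),[float(v) for v in e])
kn,e=tri([(S,(308.5,222.6)),(T,(348.5,193)),(W,(308.4,98.6))]);print('knob',lat(kn),e)
o=ctrl.get_obs();print(lat(o['ee_pos']),o['qpos'].round(2))
E
```

```text
(array([291.80026, 221.002  ], dtype=float32), array([261.8011 , 227.00618], dtype=float32), np.int32(145)) (array([313.3078, 187.233 ], dtype=float32), array([308.837  , 212.32727], dtype=float32), np.int32(150)) (array([217.86336, 116.90256], dtype=float32), array([214.72107, 185.80486], dtype=float32), np.int32(1101))
free [ 0.4679 -0.1985  0.1235] [1.1, 0.4, 0.8]
base [ 0.5351 -0.1993  0.1257] [1.1, 2.2, 1.5]
knob [ 0.5303 -0.2802  0.168 ] [np.float64(0.7), np.float64(1.1), np.float64(0.4)]
[ 0.4207 -0.2352  0.1912] [-0.98 -0.13  2.03  0.47  0.92  0.52]
```

The grip is at ly −0.199, z 0.1245 and the carriage has travelled about 28.3 mm. The preload sprang it back when I let go. I'll re-grip, wind to contact again and unload before opening.

>>> {"op": "play_rows", "data": {"commands": [[0.006,-0.018,0,0,0,0,0],[0.006,-0.018,0,0,0,0,0],[0,0,0.029,0,0,0,0],[0,0,0.029,0,0,0,0],[0,0,0.029,0,0,0,0],[0,0,0.029,0,0,0,0],[0,0,0.029,0,0,0,0],[0,0,0,0,0,0,0]]}}

```text
time_s: 22.45
ee_pos: [0.4659, -0.2724, 0.0649]
eef_rot: [-3.136, -0.513, -0.158]
force: [-0.4, -0.3, -1.0]
grip_width: 0.0471
grip_force: 0.0
```

```bash
python3 - <<'E'
from h import *
shift(.505*lx-.199*ly+.0695*Z);print(lat(ctrl.get_obs()['ee_pos']))
w=ctrl.camera("wrist");g=w.max(2)<45
for y in range(200,284,6): print(y,''.join('#' if v else '.' for v in g[y,180:335:2]))
arc(611,671,6)
E
```

```text
22.45 q [-0.76  0.18  2.06  0.57  0.55  0.53] p [ 0.4659 -0.2724  0.0649] w 0.047088082248441805 F [-0.4 -0.3 -1. ]
[[ 0.86  -0.155  0.486]
 [-0.137 -0.988 -0.072]
 [ 0.491 -0.005 -0.871]]
shift [ 0.0045  0.0018 -0.0027]
[ 0.5024 -0.1972  0.0649]
200 ................................################..............................
206 ................................################..............................
212 ...............................#################..............................
218 ...............................#################..............................
224 ................................################..............................
230 ................#...............################...........#..................
236 ...............##...............###############............##.................
242 ..............####..............################...........###................
248 .............#####.............########.########...........#####..............
254 ...........#######.............#######.#########...........######.............
260 ..........#######..............#################............######............
266 .........#######.................#############...............######...........
272 ........#######..............................................#######..........
278 .......#######................................................#######.........
[[0.0006,0.0051,-0.001,0,0,0,1], [0.0002,0.0052,-0.0003,0,0,0,1], [-0.0002,0.0052,0.0004,0,0,0,1], [-0.0006,0.005,0.0011,0,0,0,1], [-0.001,0.0047,0.0018,0,0,0,1], [-0.0014,0.0043,0.0024,0,0,0,1]]
```

Centred again. I'll close and wind in 10° rows, a few at a time.

>>> {"op": "play_rows", "data": {"commands": [[0,0,0,0,0,0,1],[0,0,0,0,0,0,1],[0,0,0,0,0,0,1],[0,0,0,0,0,0,1],[0,0,0,0,0,0,1],[0,0,0,0,0,0,1]], "force": 25}}

```text
time_s: 23.0
ee_pos: [0.4665, -0.2744, 0.0721]
eef_rot: [3.141, -0.522, -0.157]
force: [-2.8, 2.5, 5.1]
grip_width: 0.0153
grip_force: 25.0
```

>>> {"op": "play_rows", "data": {"commands": [[0.0006,0.0051,-0.001,0,0,0,1],[0.0002,0.0052,-0.0003,0,0,0,1],[0,0,0,0,0,0,1]]}}

```text
time_s: 23.25
ee_pos: [0.465, -0.2837, 0.0732]
eef_rot: [-3.14, -0.521, -0.157]
force: [-0.9, 10.8, 8.8]
grip_width: 0.0153
grip_force: 25.0
```

>>> {"op": "play_rows", "data": {"commands": [[-0.0002,0.0052,0.0004,0,0,0,1],[-0.0006,0.005,0.0011,0,0,0,1],[0,0,0,0,0,0,1]]}}

```text
time_s: 23.5
ee_pos: [0.4635, -0.2931, 0.0716]
eef_rot: [-3.138, -0.521, -0.156]
force: [-3.7, 19.1, 15.8]
grip_width: 0.0155
grip_force: 25.0
```

```bash
python3 car.py t18
```

```text
23.55 [ 0.5032 -0.218   0.0717] [-4.  17.9 15.6]
[([349.41, 193.25], [8, 8, 51])]
0.574 [130, 130, 129, 129, 130, 123, 112, 102, 92, 77, 59, 39, 32, 26, 27, 28, 29]
0.577 [129, 130, 129, 129, 129, 123, 110, 81, 62, 49, 49, 50, 57, 54, 42, 33, 30]
0.58 [130, 130, 129, 130, 129, 127, 111, 82, 64, 48, 56, 77, 109, 105, 91, 61, 49]
```

>>> {"op": "play_rows", "data": {"commands": [[-0.001,0.0047,0.0018,0,0,0,1],[-0.0014,0.0043,0.0024,0,0,0,1],[0,0,0,0,0,0,1]]}}

```text
time_s: 23.8
ee_pos: [0.4622, -0.3006, 0.0662]
eef_rot: [-3.136, -0.52, -0.156]
force: [3.0, 25.3, 12.6]
grip_width: 0.0152
grip_force: 25.0
```

```bash
python3 car.py t19; python3 -c "
from h import *
arc(671,731,6)"
```

```text
23.85 [ 0.5031 -0.2256  0.0663] [ 2.8 24.  11.3]
[([349.62, 193.26], [8, 8, 50])]
0.574 [130, 129, 129, 130, 130, 128, 126, 109, 93, 75, 57, 38, 32, 27, 27, 28, 30]
0.577 [130, 129, 129, 129, 130, 129, 119, 90, 66, 48, 48, 49, 57, 55, 43, 34, 31]
0.58 [129, 129, 130, 130, 131, 130, 116, 89, 70, 52, 58, 78, 108, 105, 92, 62, 50]
[[-0.0017,0.0038,0.0029,0,0,0,1], [-0.0019,0.0031,0.0034,0,0,0,1], [-0.0021,0.0024,0.0037,0,0,0,1], [-0.0023,0.0016,0.004,0,0,0,1], [-0.0023,0.0008,0.0041,0,0,0,1], [-0.0023,-0.0,0.0041,0,0,0,1]]
```

Resistance rises like a spring, reaching about 25 N along the turn while the carriage hardly moves, so contact is at about 29 mm of travel. I'll back the grip off about 40° to unload, then look and release.

>>> {"op": "play_rows", "data": {"commands": [[0.0014,-0.0043,-0.0024,0,0,0,1],[0.001,-0.0047,-0.0018,0,0,0,1],[0.0006,-0.005,-0.0011,0,0,0,1],[0,0,0,0,0,0,1],[0,0,0,0,0,0,1]]}}

```text
time_s: 24.27
ee_pos: [0.4641, -0.2874, 0.0714]
eef_rot: [-3.138, -0.519, -0.157]
force: [12.3, 12.4, -8.7]
grip_width: 0.0151
grip_force: 25.0
```

```bash
python3 car.py t20
```

```text
24.3167 [ 0.5029 -0.2123  0.0714] [13.5 12.  -8.9]
[([349.22, 193.14], [9, 8, 51])]
0.574 [129, 129, 129, 130, 131, 122, 109, 101, 92, 76, 59, 40, 33, 27, 25, 26, 31]
0.577 [129, 129, 129, 130, 130, 119, 100, 74, 57, 46, 48, 49, 58, 55, 44, 34, 31]
0.58 [130, 130, 129, 130, 130, 129, 113, 81, 64, 48, 57, 78, 108, 105, 92, 61, 49]
```

>>> {"op": "play_rows", "data": {"commands": [[0,-0.003,0.001,0,0,0,1],[0,0,0,0,0,0,1],[0,0,0,0,0,0,1]]}}

```text
time_s: 24.57
ee_pos: [0.4646, -0.2852, 0.071]
eef_rot: [-3.139, -0.519, -0.157]
force: [-1.1, 11.4, 1.5]
grip_width: 0.0151
grip_force: 25.0
```

>>> {"op": "play_rows", "data": {"commands": [[0,0,0,0,0,0,0.6],[0,0,0,0,0,0,0.3],[0,0,0,0,0,0,0],[0,0,0,0,0,0,0],[0,0,0,0,0,0,0]]}}

```text
time_s: 24.98
ee_pos: [0.4652, -0.2873, 0.0718]
eef_rot: [3.14, -0.522, -0.157]
force: [-0.4, 0.1, -0.3]
grip_width: 0.0415
grip_force: 0.0
```

```bash
python3 car.py t21
```

```text
25.0333 [ 0.504  -0.2121  0.0719] [-0.4 -1.   0.3]
[([348.57, 193.04], [8, 7, 49])]
0.574 [129, 130, 130, 129, 126, 110, 90, 91, 89, 76, 60, 39, 32, 27, 26, 27, 29]
0.577 [128, 129, 130, 130, 129, 99, 72, 54, 47, 46, 48, 49, 58, 55, 43, 33, 30]
0.58 [129, 130, 131, 131, 124, 102, 82, 62, 55, 49, 57, 78, 109, 105, 92, 61, 49]
```

```bash
python3 - <<'E'
from h import *
S,T=P("scene"),P("top")
sc=lambda u,v:np.array([255+u/4,190+v/4]); tp=lambda u,v:np.array([285+u/4,150+(v-300)/4])
for n,o in {"corner":[(S,sc(300,182)),(T,tp(298,434))],"rear":[(S,sc(385,157)),(T,tp(305,368))]}.items():
    p,e=tri(o);print(n,lat(p),e)
# screw: top-view profiles at lx values, z .135, in top0 (gap open): find tip
t=cv2.cvtColor(cv2.imread("pics/top0.png"),6)
for z in(.135,.15):
  for l in np.arange(.570,.592,.003):
    u=np.array([proj(T,l*lx+y*ly+z*Z) for y in np.arange(-.30,-.36,-.0015)],np.float32)
    print(z,l.round(3),cv2.remap(t,u[:,0].reshape(1,-1),u[:,1].reshape(1,-1),1)[0].tolist())
E
```

```text
corner [ 0.5615 -0.308   0.1492] [np.float64(1.4), np.float64(1.4)]
rear [ 0.6052 -0.3062  0.1521] [np.float64(3.9), np.float64(3.9)]
0.135 0.57 [119, 119, 119, 119, 120, 106, 98, 107, 112, 114, 113, 110, 108, 107, 108, 110, 112, 114, 115, 112, 107, 97, 95, 95, 98, 101, 101, 96, 87, 66, 48, 35, 30, 30, 31, 30, 32, 33, 31, 28]
0.135 0.573 [118, 119, 119, 118, 117, 112, 114, 125, 126, 126, 128, 131, 135, 132, 127, 126, 127, 129, 128, 123, 117, 111, 112, 111, 111, 111, 111, 111, 105, 82, 59, 36, 29, 25, 25, 26, 26, 35, 45, 49]
0.135 0.576 [117, 118, 118, 118, 116, 113, 111, 112, 112, 109, 108, 114, 121, 119, 115, 108, 108, 111, 108, 103, 97, 99, 105, 108, 106, 98, 94, 95, 86, 70, 51, 32, 26, 22, 24, 24, 25, 48, 65, 71]
0.135 0.579 [116, 117, 117, 118, 116, 110, 86, 72, 69, 65, 63, 68, 71, 69, 64, 58, 60, 62, 63, 60, 54, 56, 61, 62, 61, 56, 54, 51, 50, 45, 42, 40, 41, 33, 27, 24, 29, 51, 66, 75]
0.135 0.582 [117, 118, 118, 118, 118, 104, 75, 56, 42, 40, 39, 41, 41, 39, 37, 36, 36, 37, 39, 39, 37, 38, 39, 39, 43, 45, 42, 40, 42, 45, 52, 72, 94, 83, 68, 45, 43, 53, 64, 73]
0.135 0.585 [118
[... 1404 characters left out ...]
49, 51, 48, 43, 39, 58, 80, 96, 102, 99, 91, 86, 104, 118, 119, 95, 59, 50, 51, 65, 71, 73, 73, 73]
0.15 0.585 [118, 119, 110, 98, 104, 108, 112, 123, 128, 123, 114, 106, 101, 95, 104, 116, 131, 126, 113, 86, 65, 71, 93, 129, 144, 152, 144, 135, 128, 135, 148, 111, 77, 48, 49, 65, 69, 72, 71, 71]
0.15 0.588 [116, 116, 113, 117, 136, 147, 154, 157, 161, 160, 159, 157, 155, 153, 152, 153, 156, 157, 153, 138, 117, 99, 108, 128, 134, 136, 128, 118, 105, 127, 132, 104, 72, 38, 48, 60, 69, 71, 70, 68]
0.15 0.591 [117, 115, 111, 116, 127, 139, 147, 148, 148, 145, 143, 143, 145, 145, 146, 142, 139, 143, 146, 147, 138, 126, 122, 119, 116, 107, 93, 88, 89, 107, 103, 83, 56, 38, 50, 59, 69, 68, 66, 68]
```

The estimated gap of about 29.5 mm agrees with the 28.3–29 mm travelled, and the resistance started right at this place, so the carriage is resting on the stop. I'll retract, close the fingers and locate the half-nut handle.

>>> {"op": "play_rows", "data": {"commands": [[0,0,-0.03,0,0,0,0],[0,0,-0.04,0,0,0,0],[0,0,-0.04,0,0,0,0],[0,0,-0.03,0,0,0,1],[0,0,0,0,0,0,1],[0,0,0,0,0,0,1],[0,0,0,0,0,0,1]]}}

```text
time_s: 25.62
ee_pos: [0.3962, -0.276, 0.1925]
eef_rot: [3.141, -0.521, -0.157]
force: [0.8, 0.3, -0.2]
grip_width: 0.0237
grip_force: 0.0
```

```bash
python3 car.py t22; python3 - <<'E'
from h import *
S,T=P("scene"),P("top");s=ctrl.camera("scene");cv2.imwrite("pics/s22.png",s);t=cv2.imread("pics/t22.png");M=P("wrist");w=ctrl.camera("wrist");cv2.imwrite("pics/w22.png",w)
def b(V,im,q,r):
    u=proj(V,q).round().astype(int);x0,y0=max(u[0]-r,0),max(u[1]-r,0)
    k,l,st,c=cv2.connectedComponentsWithStats((im.max(2)<48)[y0:u[1]+r,x0:u[0]+r].astype(np.uint8))
    L=[(c[i]+[x0,y0],st[i][4],(st[i][:4]+[x0,y0,0,0]).tolist()) for i in range(1,k) if st[i][4]>25]
    L.sort(key=lambda e:np.hypot(*(e[0]-u)));print(u,[(e[0].round(1).tolist(),int(e[1]),e[2]) for e in L[:2]]);return L[0][0]
for n,q,r in(("hn",.5305*lx-.354*ly+.147*Z,14),("knob",.5292*lx-.2805*ly+.17*Z,14)):
    a=[(S,b(S,s,q,r)),(T,b(T,t,q,r)),(M,b(M,w,q,2*r))]
    for o in(a[:2],a):p,e=tri(o);print(n,lat(p),[float(v) for v in e])
o=ctrl.get_obs();print(lat(o['ee_pos']))
E
```

```text
25.6667 [ 0.4341 -0.2113  0.192 ] [-0.6  0.2  0.1]
[([348.5, 193.0], [8, 7, 50])]
0.574 [127, 128, 128, 127, 123, 107, 88, 90, 88, 75, 58, 38, 32, 27, 26, 27, 28]
0.577 [126, 127, 128, 128, 127, 97, 71, 53, 45, 44, 47, 50, 57, 53, 41, 33, 32]
0.58 [127, 128, 129, 129, 122, 99, 78, 60, 53, 47, 56, 77, 106, 103, 91, 61, 49]
[327 253] [([327.1, 253.9], 81, [321, 250, 13, 9])]
[376 199] [([375.7, 199.1], 69, [369, 196, 14, 7])]
[416 124] [([417.0, 127.6], 1097, [388, 114, 56, 26])]
hn [ 0.5301 -0.3545  0.1462] [0.9, 0.9]
hn [ 0.5292 -0.3551  0.1461] [1.6, 0.9, 1.8]
[308 222] [([308.6, 222.4], 50, [304, 218, 10, 9])]
[349 193] [([348.5, 193.0], 50, [345, 190, 8, 7])]
[340 112] [([339.2, 111.9], 470, [328, 100, 24, 25]), ([344.5, 129.7], 65, [331, 128, 26, 4])]
knob [ 0.5302 -0.2799  0.1682] [1.0, 1.0]
knob [ 0.5302 -0.2802  0.1685] [0.9, 1.1, 0.3]
[ 0.4341 -0.2111  0.1918]
```

>>> {"op": "play_rows", "data": {"commands": [[0,0.036,0,0,0,0,1],[0,0.036,0,0,0,0,1],[0,0.036,0,0,0,0,1],[0,0.036,0,0,0,0,1],[0.0185,0,0.0234,0,0,0,1],[0.0185,0,0.0234,0,0,0,1],[0.0185,0,0.0234,0,0,0,1],[0.0185,0,0.0234,0,0,0,1],[0,0,0,0,0,0,1]]}}

```text
time_s: 26.52
ee_pos: [0.4858, -0.4343, 0.1443]
eef_rot: [-3.138, -0.518, -0.157]
force: [-0.4, 1.1, -0.6]
grip_width: 0.0005
grip_force: 0.0
```

```bash
python3 - <<'E'
from h import *
o=ctrl.get_obs();print(lat(o['ee_pos']),o['force'].round(1),o['grip_width'],o['qpos'].round(2))
S=P("scene");s=ctrl.camera("scene");cv2.imwrite("pics/s23.png",s);M=P("wrist");w=ctrl.camera("wrist");cv2.imwrite("pics/w23.png",w)
a=cv2.imread("pics/s22.png").astype(int);d=np.abs(a-s).sum(2)>45
u=proj(S,.5295*lx-.355*ly+.146*Z).round().astype(int);print('handle',u,'x0',u[0]-30)
for y in range(u[1]-34,u[1]+10,2):print(y,''.join('#' if v else '.' for v in d[y,u[0]-30:u[0]+30]))
g=w.max(2)
u=proj(M,.5295*lx-.355*ly+.146*Z).round().astype(int);print('handle w',u,'x0',u[0]-60)
for y in range(u[1]-20,u[1]+40,4):print(y,''.join('#' if v<45 else('+' if 100<v<140 else '.') for v in g[y,u[0]-60:u[0]+60:2]))
E
```

```text
[ 0.5471 -0.3541  0.1443] [-0.4  1.1 -0.6] 0.0005453274551512576 [-0.95  0.32  1.65  0.49  0.85  0.5 ]
handle [326 254] x0 296
220 ...#######.........#..#####.############....................
222 .....####......##################.#####.....................
224 .......####.#############.##########........................
226 ........###########..#####.#######..........................
228 ..........######.###.#######.#####..........................
230 ..........######.##.###########.###.........................
232 ............########################..................#.....
234 .............##############.#######.........................
236 ..............#######..##############.....................#.
238 .................#........###########.......................
240 ..........................####.###..........................
242 ............................##..............................
244 ............................................................
246 ............................................................
248 ...........................................................
[... 757 characters left out ...]
....+..+++++++++++###.++++++++++.............+....
244 +++++++++.......++++++++++++###.++++++++++..............++..
248 ++++++++.+++++..++++++++++++###.+++++++++++.................
252 ++..............++++++++++++###.+++++++++++.................
256 ...++++++++++++++...........####..........+.................
260 ++++++++++++...+............####............................
264 +++++++++++++.+.............####............................
268 ............................####............................
272 ##########################..####.###########################
276 ##########################..####.###########################
280 ##########################.#####.###########################
```

The tip is about 30 mm above the handle, with the tip at (325,241) and the handle at (326,254) in the scene view. I'll press straight down.

>>> {"op": "play_rows", "data": {"commands": [[-0.003,0,0.0052,0,0,0,1],[-0.003,0,0.0052,0,0,0,1],[-0.003,0,0.0052,0,0,0,1],[-0.002,0,0.0035,0,0,0,1],[-0.002,0,0.0035,0,0,0,1],[-0.002,0,0.0035,0,0,0,1],[-0.002,0,0.0035,0,0,0,1],[-0.002,0,0.0035,0,0,0,1]]}}

```text
time_s: 27.28
ee_pos: [0.4831, -0.4362, 0.1108]
eef_rot: [3.14, -0.522, -0.157]
force: [-2.9, -3.1, 5.0]
grip_width: 0.0009
grip_force: 2.3
```

>>> {"op": "play_rows", "data": {"commands": [[-0.002,0,0.0035,0,0,0,1],[-0.002,0,0.0035,0,0,0,1],[-0.002,0,0.0035,0,0,0,1]]}}

```text
time_s: 27.53
ee_pos: [0.4831, -0.4365, 0.0989]
eef_rot: [3.139, -0.522, -0.157]
force: [-5.7, -4.4, 9.4]
grip_width: 0.0002
grip_force: 5.8
```

>>> {"op": "play_rows", "data": {"commands": [[-0.002,0,0.0035,0,0,0,1],[-0.002,0,0.0035,0,0,0,1],[-0.002,0,0.0035,0,0,0,1]]}}

```text
time_s: 27.78
ee_pos: [0.4837, -0.4361, 0.0874]
eef_rot: [3.14, -0.523, -0.157]
force: [-12.8, 7.8, 38.5]
grip_width: 0.0005
grip_force: 18.5
```

>>> {"op": "play_rows", "data": {"commands": [[-0.002,0,0.0035,0,0,0,1],[-0.001,0,0.0017,0,0,0,1],[0,0,0,0,0,0,1]]}}

```text
time_s: 28.03
ee_pos: [0.4846, -0.4367, 0.0865]
eef_rot: [3.137, -0.528, -0.154]
force: [-29.0, 19.1, 59.0]
grip_width: 0.0003
grip_force: 28.8
```

It has reached a hard stop. I'll back off and measure the handle.

>>> {"op": "play_rows", "data": {"commands": [[0.003,0,-0.0052,0,0,0,1],[0.006,0,-0.0104,0,0,0,1],[0,0,-0.04,0,0,0,1],[0,0,-0.04,0,0,0,1],[0,0,-0.04,0,0,0,1],[0,0,0,0,0,0,1]]}}

```text
time_s: 28.53
ee_pos: [0.4233, -0.4273, 0.2092]
eef_rot: [3.134, -0.526, -0.154]
force: [0.6, -0.6, 1.0]
grip_width: 0.0006
grip_force: 0.0
```

```bash
python3 car.py t24; python3 - <<'E'
from h import *
S,T=P("scene"),P("top");s=ctrl.camera("scene");cv2.imwrite("pics/s24.png",s);t=cv2.imread("pics/t24.png");M=P("wrist");w=ctrl.camera("wrist");cv2.imwrite("pics/w24.png",w)
def b(V,im,q,r):
    u=proj(V,q).round().astype(int);x0,y0=max(u[0]-r,0),max(u[1]-r,0)
    k,l,st,c=cv2.connectedComponentsWithStats((im.max(2)<48)[y0:u[1]+r,x0:u[0]+r].astype(np.uint8))
    L=[(c[i]+[x0,y0],st[i][4],(st[i][:4]+[x0,y0,0,0]).tolist()) for i in range(1,k) if st[i][4]>25]
    L.sort(key=lambda e:np.hypot(*(e[0]-u)));print(u,[(e[0].round(1).tolist(),int(e[1]),e[2]) for e in L[:2]]);return L[0][0]
for n,q,r in(("hn",.5305*lx-.354*ly+.110*Z,18),("knob",.5292*lx-.2805*ly+.17*Z,14)):
    a=[(S,b(S,s,q,r)),(T,b(T,t,q,r)),(M,b(M,w,q,2*r))]
    for o in(a[:2],a):p,e=tri(o);print(n,lat(p),[float(v) for v in e])
E
```

```text
28.5833 [ 0.4847 -0.3563  0.206 ] [ 0.7 -0.2 -0.4]
[([348.58, 193.15], [8, 8, 52])]
0.574 [131, 132, 132, 132, 132, 116, 94, 95, 91, 77, 60, 40, 33, 28, 27, 27, 29]
0.577 [131, 131, 131, 131, 131, 100, 73, 56, 49, 47, 49, 50, 59, 56, 44, 35, 34]
0.58 [133, 133, 134, 133, 126, 102, 81, 62, 56, 50, 59, 80, 111, 107, 93, 62, 50]
[325 270] [([325.3, 271.9], 66, [319, 262, 13, 16])]
[371 199] [([371.9, 200.2], 51, [366, 197, 11, 7])]
[254 194] [([255.1, 194.4], 445, [238, 186, 32, 19]), ([261.8, 168.3], 534, [235, 162, 55, 16])]
hn [ 0.5294 -0.3568  0.109 ] [0.3, 0.3]
hn [ 0.5297 -0.3562  0.1089] [0.4, 0.8, 0.9]
[308 222] [([308.4, 222.7], 46, [304, 219, 10, 8])]
[349 193] [([348.6, 193.1], 50, [345, 190, 8, 8])]
[164 175] [([163.6, 174.8], 525, [148, 163, 30, 24])]
knob [ 0.5299 -0.2802  0.1679] [0.9, 0.9]
knob [ 0.53  -0.28   0.168] [0.9, 0.9, 0.3]
```

```bash
python3 - <<'E'
from h import *
T=P("top")
for l in(.583,.585,.587):
  u=np.array([proj(T,l*lx+y*ly+.148*Z) for y in np.arange(-.322,-.35,-.001)],np.float32)
  for n in("top0","t11","t12","t13","t24","t14","t16"):
    t=cv2.cvtColor(cv2.imread(f"pics/{n}.png"),6);print(l,n,cv2.remap(t,u[:,0].reshape(1,-1),u[:,1].reshape(1,-1),1)[0].tolist())
E
```

```text
0.583 top0 [54, 57, 58, 57, 56, 54, 51, 46, 42, 43, 59, 74, 89, 102, 111, 113, 114, 108, 101, 95, 103, 115, 122, 126, 125, 102, 78, 61]
0.583 t11 [59, 60, 63, 62, 62, 59, 55, 51, 47, 48, 65, 81, 97, 112, 123, 124, 126, 120, 111, 105, 114, 125, 133, 138, 138, 112, 85, 66]
0.583 t12 [130, 131, 131, 130, 123, 103, 82, 67, 53, 47, 64, 80, 96, 111, 122, 124, 126, 120, 110, 104, 113, 126, 134, 138, 137, 112, 86, 68]
0.583 t13 [128, 128, 128, 128, 128, 129, 130, 130, 129, 126, 115, 105, 108, 115, 119, 122, 124, 118, 110, 104, 113, 125, 133, 137, 137, 112, 87, 68]
0.583 t24 [132, 132, 132, 132, 132, 132, 132, 132, 132, 130, 121, 111, 114, 119, 122, 125, 127, 121, 112, 106, 116, 128, 136, 140, 140, 114, 87, 69]
0.583 t14 [130, 130, 130, 130, 130, 130, 129, 129, 129, 129, 128, 127, 125, 121, 117, 119, 121, 115, 109, 105, 114, 126, 134, 138, 138, 113, 86, 68]
0.583 t16 [131, 132, 132, 131, 131, 130, 130, 130, 130, 130, 130, 131, 130, 129, 128, 126, 123, 118, 111, 105, 114, 126, 134, 139, 139, 114, 87, 68]
0.585 top0 [99, 108, 116, 121, 117, 108, 97, 80, 65, 61, 68, 79, 102, 126, 140, 145, 149, 
[... 1271 characters left out ...]
110, 103, 94, 87, 84, 90, 117, 145, 153, 159, 161, 156, 151, 144, 137, 135, 147, 160, 149, 125, 99, 76]
0.587 t13 [128, 128, 128, 128, 128, 129, 128, 128, 127, 119, 108, 108, 127, 146, 153, 158, 161, 156, 151, 145, 138, 136, 148, 160, 149, 125, 99, 75]
0.587 t24 [131, 131, 131, 131, 131, 131, 131, 130, 130, 130, 130, 134, 146, 157, 160, 162, 163, 158, 154, 148, 141, 139, 151, 164, 152, 127, 100, 76]
0.587 t14 [130, 130, 129, 129, 129, 129, 129, 129, 128, 129, 130, 131, 132, 134, 141, 150, 156, 153, 150, 145, 139, 136, 148, 161, 150, 125, 99, 76]
0.587 t16 [132, 131, 131, 130, 130, 130, 130, 129, 129, 129, 128, 128, 127, 126, 128, 130, 133, 137, 142, 140, 137, 137, 149, 163, 151, 126, 99, 75]
```

At rest the saddle edge just meets the screw tip, and under load it had pushed about 3 mm past it, which confirms contact. The half-nut handle is down (37 mm drop) and the feed lever is neutral, so I'm handing in.

```bash
python3 -c "
from station import ctrl
print(ctrl.hand_in())"
```

```text
the job is handed in; nothing more can be done
None
```

I handed the job in at about 28.6 s of the 72 s, without a verdict returned: by my measurements the feed lever is upright in neutral, the carriage rests against the stop, and the half-nut lever is right down.

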